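Put the awls away in the dry cabinet

TASK

Put the steel awls away for the night: switch the dry cabinet's dial to off (the square mark), pull its flap right down, and lay every awl - those standing in the wooden stand and the one left on the cutting mat - side by side on the sloping rack inside, points to the back and handles up towards the flap. Then push the flap fully shut and turn the dial to the two-dot mark. Leave the all-wood burnisher standing in the stand and do not disturb the other things on the bench.

Things in the scene. Friction and masses are not known exactly. Their poses are not given: they have to be found in the camera images.
- cab: Grey dry cabinet fixed to the bench, 235 deep (own x -145 to +90) x 260 wide (y) x 150 mm high. Origin on the bench at mid width; -x is its front, z up. The slanting front from its lip (x -145, z 40) to the roof's front edge (x -5, z 150) is closed by a clear flap; with the flap down the inside is open from above in front of x -5, under the roof behind that.
- rack_edge (a point): Middle of the free front edge of the wooden rack board in the cabinet (cabinet x -36, z 45). Its top slopes down 20 deg to the back, to x +65, z 8. Ridges 6 wide, 9 mm high at y -52, 0, +52, ending 22 mm short of this edge, leave four grooves; good places are y -78, -26, 26, 78. An awl in a groove lies parallel to the board, axis 10 mm above it; two may share one.
- rack_stop (a point): On the end stop at the rack's low back end (cabinet x +71, z 20), at mid width. A well-laid awl has its point about 7 mm in front of it (x 64, z 19), touching or not, and its handle overhangs the front edge by about 45 mm, handle top near x -77, z 70. The flap clears it when shut.
- flap (a joint): Clear flap of the cabinet (260 x 178 x 6 mm, 0.3 kg), hinged along its lower edge. 0 = shut, leaning back over the slanting front; grows as it is pulled forward and down to a stop at 2.27 rad, 12 deg above level. Hinge friction holds it nearly wherever it is left; about 4 N at the bar moves it. Right down: above 2.0. Fully shut: below 0.06.
- flap_bar (a point): Middle of the flap's steel grip bar: round, 10 mm, parallel to the hinge, free for 88 mm between two posts, 36 mm beyond the flap's upper edge in the flap's plane, 214 mm from the hinge line. Shut, it is 172 mm above the bench (22 over the roof, cabinet x +23, y -40); fully down 84 mm above the bench. The point turns with the flap.
- flap_hinge (a point): Middle of the hinge line (cabinet x -145, z 40); the axis runs along the cabinet's y. Seen from the hinge, the bar lies at an elevation of 0.666 rad + the joint value, counted from the cabinet's own +x upward and over to -x.
- dial (a joint): Rotary selector on the cabinet's roof with four marked positions 0.5 rad apart: 0 = off (pointer at the square mark, towards the flap; end stop), 0.5 = one dot, 1.0 = two dots, 1.5 = three dots (end stop). Grows clockwise seen from above. Friction of 0.04 N m holds it wherever it is left. Set means within 0.12 rad of the mark.
- dial_grip (a point): On the dial's vertical axis, 187 mm above the bench (cabinet x +48, y +62). The dial is a 44 mm disc with an upright grip bar 42 long x 14 thick x 32 mm tall, its top 7 mm above this point; a white line on the bar's top at one end is the pointer. The point turns with the dial: x axis along the bar, pointer end at -x.
- stand: Dark wooden tool stand fixed to the bench, 56 x 214 x 75 mm, origin under its middle. Four square 15 mm holes right through, along its y at -84, -28, +28, +84 mm.
- awl1: Awl, 150 mm, about 60 g: light square wooden handle 20 x 20 mm and 84 long (sides along its x and y), steel shank 9 mm thick and 66 long with a point; centre of mass 83 mm from the point. Origin at the point, z axis towards the handle's top. At the start it hangs by its handle's shoulder in a hole of the stand, shank in the hole, handle standing up 84 mm above the stand. May be absent.
- awl2: Awl, 150 mm, about 60 g: light square wooden handle 20 x 20 mm and 84 long (sides along its x and y), steel shank 9 mm thick and 66 long with a point; centre of mass 83 mm from the point. Origin at the point, z axis towards the handle's top. At the start it hangs by its handle's shoulder in a hole of the stand, shank in the hole, handle standing up 84 mm above the stand. May be absent.
- awl3: Awl, 150 mm, about 60 g: light square wooden handle 20 x 20 mm and 84 long (sides along its x and y), steel shank 9 mm thick and 66 long with a point; centre of mass 83 mm from the point. Origin at the point, z axis towards the handle's top. At the start it hangs by its handle's shoulder in a hole of the stand, shank in the hole, handle standing up 84 mm above the stand. May be absent.
- awl4: Awl, 150 mm, about 60 g: light square wooden handle 20 x 20 mm and 84 long (sides along its x and y), steel shank 9 mm thick and 66 long with a point; centre of mass 83 mm from the point. Origin at the point, z axis towards the handle's top. At the start it lies on the cutting mat in front of the stand. Always present.
- burnisher: Bystander in the fourth hole of the stand: all-wood burnisher with a fat round 32 mm head, 57 mm above the stand. Origin at its lower end, z up. Stays there.
- glue: Bystander: white jar, 48 x 130 mm, standing. Origin under it.
- dye: Bystander: amber bottle, 44 x 110 mm, standing. Origin under it.
- spool: Bystander: thread spool, 44 x 46 mm, standing. Origin under it.
- wax: Bystander: wax block 50 x 35 x 20 mm. Origin under it.
- tin: Bystander: flat steel tin, 64 x 30 mm. Origin under it.

How it is judged:
By the outcome, as a careful person would: the job done as asked, in the order asked, and still so for the second after the job is handed in, with the robot touching nothing.
Of awl1, awl2, awl3 only 2 to 3 are there at a start; the rules pass over those that are not, and their reading is None.
At some moment in a run one of awl4 may be knocked a few centimetres aside while the robot is not near it.
Once in a run the grip may slacken for a moment while it holds something.
It also fails if it takes over 210 s, if anything falls off the work surface, if the arm or the gripper's body presses on something with over 40 N, if the wrist force passes 120 N, or if a joint passes its speed limit or range.

ROBOT

A 7-joint arm with a two-finger parallel gripper is mounted at the origin on the work surface. World frame = base frame: x ahead of the robot, y to its left, z up, the work surface at z = 0. Lengths are in mm, angles in rad, forces in N, time in s.
With the tool pointing down it reaches from about 350 to 900 mm from the base axis. Payload 19.9 kg.
Tool frame: the origin (TCP) lies on the mounting face of the last link; the fingertips stand 199 mm ahead of it and the grasp point (between the pads) lies 180 mm ahead of it; z points along the fingers, y is the line along which they close (so a half turn about z gives the same grasp; the last joint's range is limited). The gripper opens to 94 mm and grips with 3 to 60 N. Pads are 16 mm wide; open, the fingers measure 119 mm over their backs; the gripper's body (75 mm by 177 mm) begins 78 mm behind the grasp point.
Start: joints at [1.202, 0.417, -0.01, 1.614, 0.005, 1.111, -0.053], TCP at [200.639, -591.915, 404.625] pointing down, gripper open.
Joint ranges: [-2.81, 2.81], [-0.39, 2.02], [-1.27, 1.25], [0.06, 2.57], [-1.19, 4.33], [0.19, 2], [-2.82, 2.82]. Speed limits (rad/s): [1.89, 1.89, 2.39, 2.39, 3.01, 3.01, 3.01].

INTERFACE

Orientations are given as a unit quaternion [w, x, y, z].
In Python, from rig import manip, vision gives the robot as it stands. Calls block until the motion is done:
- manip.movep(position, orientation): joint-space move of the TCP to a pose.
- manip.move_straight(position, speed=150, orientation=None, f_stop=None): straight line of the TCP; orientation=None keeps the orientation; speed is the mean speed in mm/s. With f_stop (N) it stops when the force on the tool has changed by that much, and returns True; else False.
- manip.move_j(angles): joint-space move.
- manip.move_gripper(opening, strength=None): opening from 0.0 (shut) to 1.0 (fully open); strength is the grip in N (None keeps the last); returns when the fingers have stopped.
- manip.sleep(seconds).
- manip.ik(position, orientation): joint angles nearest the present ones, or None.
- manip.observe(): the state.
- vision.camera(name): name is "scene" or "top" or "wrist"; returns the picture (384x512x3 uint8, red, green, blue); there is no depth.
- vision.get_calibration(name): a dict with "vertical_fov" (degrees; the focal length in pixels is half the picture's height over the tangent of half this angle, whatever the lens; pixels are square), "cx", "cy" (the principal point, pixels), "k1" (the pictures are not rectified: a ray, as slopes to the right and down, at radius r is drawn at 1 + k1 r^2 times it, then the intrinsics apply), "origin" and "rotation" of the camera in the world; the wrist camera has in their place "T_tool_cam" (4x4, takes a point from camera to tool coordinates, whose origin is the TCP and whose axes are the flange's). Camera axes: x right, y down, z forward; pixel columns grow to the right and rows downward; lengths in mm; the calibration is good to about 2 mm. A picture is of the moment at which its call begins: read the wrist's pose just before it. get_calibration takes no time and is no camera call.
A pose or a line that the arm cannot do raises manip.PlanningError and nothing moves.
- manip.job_done(): hands the job in; it is judged then, once.
The state is a dict: "t": time; "joint_pos": joint angles; "joint_vel": joint speeds; "tau": joint torques, N m; "tcp_pos": TCP position; "eef_rot": TCP orientation; "force": force on the tool from outside, world axes, zero at the start; "moment": the same for the moment, N m; "gripper_width": opening from 0.0 (shut) to 1.0 (fully open); "grasp_force": force on a finger pad.
Only numpy, scipy, OpenCV 4.12 (cv2) and the standard library are available. Lean on these libraries where they do the work, as an engineer would, in place of code of your own. Each camera call takes 0.05 s, during which the arm holds its last target. There are 200 camera calls.

## Working session

There is one attempt and no reset: what is moved stays moved. The work goes in short steps, each a Python script; the robot and the scene stay as the last script left them, time stands still between calls to the robot, and variables do not carry over. Pictures are saved under pics/ and viewed, at most 14 in all, crops included, and the job is handed in when it is done.

```bash
ls; mkdir -p pics
python3 - <<'E'
from rig import manip, vision
import cv2
for n in ("scene","top"):
    im=vision.camera(n); cv2.imwrite(f"pics/{n}0.png",cv2.resize(im[:,:,::-1],(800,600),interpolation=cv2.INTER_CUBIC)); cv2.imwrite(f"pics/raw_{n}0.png",im[:,:,::-1])
for n in ("scene","top","wrist"): print(n,vision.get_calibration(n))
s=manip.observe(); print(s)
E
```

```text
pics
scene {'vertical_fov': 53.79479839077861, 'cx': 255.46331608477857, 'cy': 195.51317300825463, 'k1': -0.10957039177406058, 'origin': array([ 998.82173496, -702.88632002,  815.80332337]), 'rotation': array([-0.39902467,  0.86745582,  0.27043062, -0.12315438])}
top {'vertical_fov': 53.83488509114744, 'cx': 256.251696173128, 'cy': 192.85125353666265, 'k1': -0.08872494547600385, 'origin': array([ 428.96076586,  -73.05862787, 1411.50664516]), 'rotation': array([-0.03230794,  0.71240014, -0.70026993,  0.03262305])}
wrist {'vertical_fov': 68.62672816594812, 'cx': 255.60109523141637, 'cy': 188.34323013911128, 'k1': -0.031107422665972256, 'T_tool_cam': array([[-6.13080271e-04, -9.64949770e-01, -2.62433924e-01,
         7.54076597e+01],
       [ 9.99999481e-01, -8.05050518e-04,  6.23979387e-04,
        -3.19722430e-01],
       [-8.13381333e-04, -2.62433406e-01,  9.64949763e-01,
         1.96190390e+01],
       [ 0.00000000e+00,  0.00000000e+00,  0.00000000e+00,
         1.00000000e+00]])}
{'t': 0.1, 'joint_pos': array([ 1.20247326,  0.41790318, -0.01031852,  1.61411643,  0.00472086,
        1.11066464, -0.05298897]), 'joint_vel': array([-1.50158818e-03, -2.15548144e-03, -7.13412529e-05, -1.13033552e-03,
        3.47905552e-04, -5.19644920e-04,  5.12230186e-04]), 'tau': array([ 1.46623126e-03, -8.52577472e+01,  6.39916230e-01, -4.26694715e+01,
       -4.88790579e-02,  1.63496495e-02, -6.42334817e-05]), 'tcp_pos': array([ 200.62011701, -591.80012801,  404.09355402]), 'eef_rot': array([-5.17001575e-04,  9.86674422e-01,  1.62706178e-01, -1.34128687e-04]), 'force': array([-0.28976421, -0.56043137, -0.36585935]), 'moment': array([-0.01173145, -0.03143101, -0.00814129]), 'grasp_force': 0.0, 'gripper_width': 0.9956918795802765}
```

View pics/scene0.png

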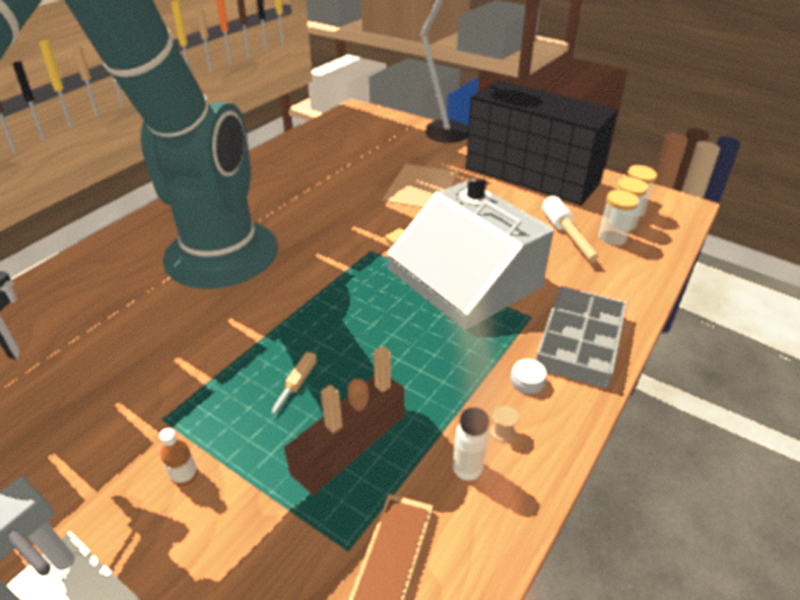

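View pics/top0.png

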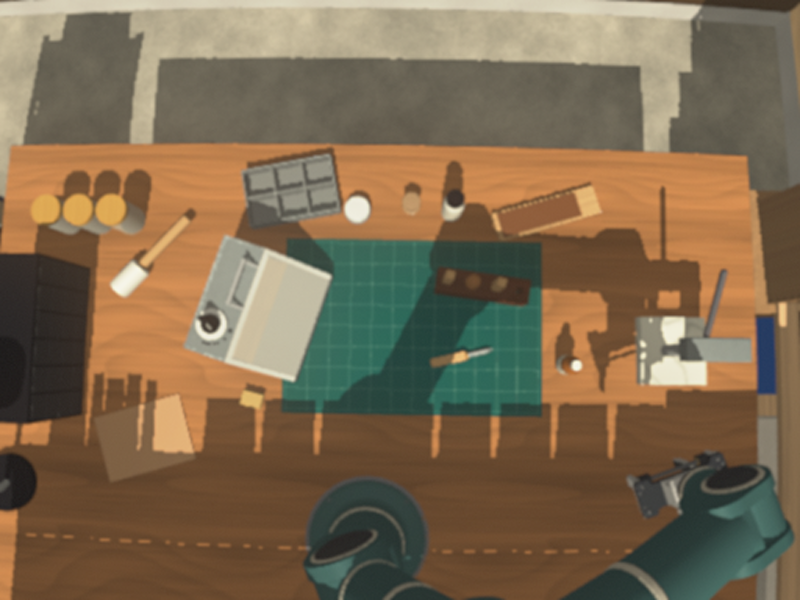

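Top view: the cabinet's roof and dial are at about (210,322), its bar at (243,277), and its front faces right (world -y). The stand runs (437,275)–(528,295) with two awls and the burnisher; the loose awl is at (460,355), point to the right.

```bash
cat > h.py <<'E'
import numpy as np, cv2
from rig import manip, vision
from scipy.spatial.transform import Rotation as R
def q2R(q): return R.from_quat([q[1],q[2],q[3],q[0]])
def R2q(r):
    q=r.as_quat(); return np.array([q[3],q[0],q[1],q[2]])
def cam(name,st=None):
    c=vision.get_calibration(name)
    f=192/np.tan(np.radians(c["vertical_fov"])/2)
    if name=="wrist":
        T=c["T_tool_cam"]; Rt=q2R(st["eef_rot"]).as_matrix()
        o=np.array(st["tcp_pos"])+Rt@T[:3,3]; M=Rt@T[:3,:3]
    else: o=c["origin"]; M=q2R(c["rotation"]).as_matrix()
    return dict(f=f,cx=c["cx"],cy=c["cy"],k=c["k1"],o=np.array(o),M=M)
def ray(c,uv):
    d=(np.array(uv,float)-[c["cx"],c["cy"]])/c["f"]; s=d.copy()
    for _ in range(20): s=d/(1+c["k"]*(s@s))
    v=c["M"]@np.array([s[0],s[1],1]); return c["o"],v/np.linalg.norm(v)
def onz(c,uv,z):
    o,v=ray(c,uv); return o+v*(z-o[2])/v[2]
def proj(c,p):
    q=c["M"].T@(np.array(p,float)-c["o"]); s=q[:2]/q[2]
    return s*(1+c["k"]*(s@s))*c["f"]+[c["cx"],c["cy"]]
def tri(c1,u1,c2,u2):
    o1,a=ray(c1,u1);o2,b=ray(c2,u2)
    t=np.linalg.lstsq(np.c_[a,-b],o2-o1,rcond=None)[0]
    p,q=o1+a*t[0],o2+b*t[1]; return (p+q)/2,np.linalg.norm(p-q)
E
python3 - <<'E'
from h import *
t=cv2.imread("pics/raw_top0.png"); s=cv2.imread("pics/raw_scene0.png")
def crop(im,x,y,w,h,k,f):
    c=cv2.resize(im[y:y+h,x:x+w],None,fx=k,fy=k,interpolation=cv2.INTER_CUBIC)
    for i in range(0,w,20): cv2.putText(c,str(x+i),(i*k,10),0,.35,(0,0,255)); cv2.line(c,(i*k,12),(i*k,18),(0,0,255))
    for i in range(0,h,20): cv2.putText(c,str(y+i),(0,i*k+4),0,.35,(0,0,255))
    cv2.imwrite(f,c)
a=lambda *x:x
crop(t,110,140,120,115,5,"pics/cabtop.png")
crop(t,265,160,120,80,6,"pics/sttop.png")
crop(s,160,100,200,220,3,"pics/scz.png") if 0 else None
# rough: image corners of roof
c=cam("top")
print(onz(c,(210/1.5625,322/1.5625),190),onz(c,(460/1.5625,355/1.5625),10),onz(c,(482/1.5625,285/1.5625),75))
E
```

```text
[491.2928553  324.15418359 190.        ] [ 432.97753448 -215.78562382   10.        ] [ 592.69764973 -258.13086088   75.        ]
```

View pics/cabtop.png

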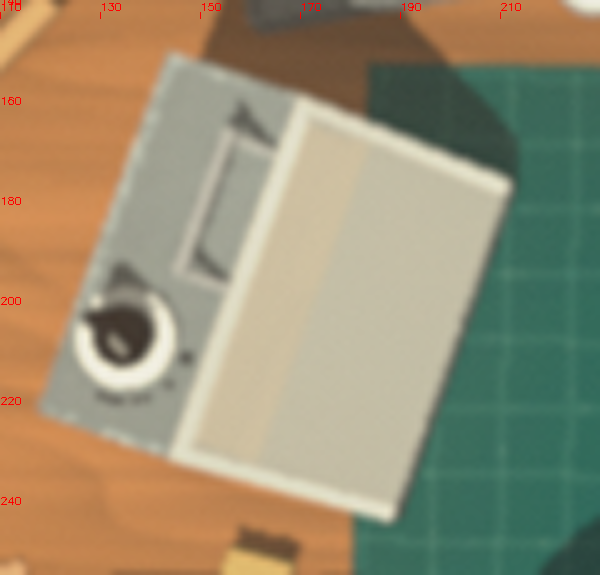

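View pics/sttop.png

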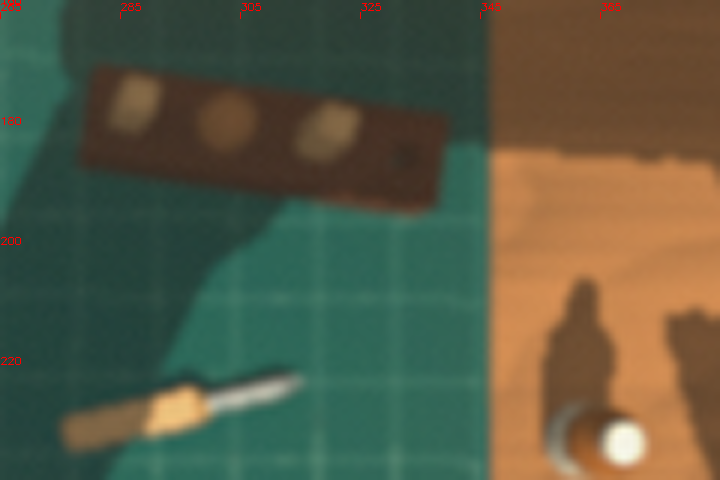

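```bash
cat >> h.py <<'E'
from scipy.optimize import least_squares
def fitpose(obs,x0):
    """obs: list of (cam, uv, local point); planar pose x,y,yaw"""
    def res(p):
        r=R.from_euler('z',p[2]).as_matrix()
        return np.concatenate([proj(c,r@np.array(l,float)+[p[0],p[1],0])-uv for c,uv,l in obs])
    s=least_squares(res,x0); return s.x,np.abs(s.fun).reshape(-1,2).round(1)
def down(yaw): # tool z down, tool x axis at world yaw
    return R2q(R.from_euler('z',yaw)*R.from_euler('x',np.pi))
def snap(name,f=None):
    st=manip.observe(); im=vision.camera(name)[:,:,::-1].copy()
    if f: cv2.imwrite(f,im)
    return im,cam(name,st)
E
python3 - <<'E'
from h import *
import pickle
c=cam("top"); g=lambda x,y:np.array([110+x/5-.4,140+y/5-.4])
n=np.array([-np.sin(.666),0,np.cos(.666)])
obs=[(c,g(172,55),(90,-130,150)),(c,g(42,410),(90,130,150)),(c,g(512,185),(-145,-130,42)),(c,g(392,520),(-145,130,42)),
 (c,g(300,100),(-5,-130,150)),(c,g(180,460),(-5,130,150))]
p,r=fitpose(obs,[500,280,1.3]); print(p,r.tolist())
x,y,a=p; Rm=R.from_euler('z',a).as_matrix()
for l in [(48,62,187),(23,-40,172),(-145,0,40),(-327,-40,84)]: print(l,(Rm@np.array(l)+[x,y,0]).round())
# stand look
manip.move_gripper(1.0)
def look(tx,ty,z,yaw,f):
    manip.movep([tx,ty,z],down(yaw)); im,cc=snap("wrist",f)
    pickle.dump(cc,open(f+".pkl","wb")); cv2.imwrite(f.replace("raw","v"),cv2.resize(im,(800,600),interpolation=cv2.INTER_CUBIC))
for yaw in (0,np.pi):
    q=manip.ik([500,-250,480],down(yaw)); print(yaw,q)
q=min((0,np.pi,np.pi/2,-np.pi/2),key=lambda w:1e9 if manip.ik([500,-250,480],down(w)) is None else np.abs(manip.ik([500,-250,480],down(w))-manip.observe()["joint_pos"]).max())
look(500,-250,480,q,"pics/raw_w1.png"); print(q)
look(480,290,480,q,"pics/raw_w2.png"); print(manip.observe()["t"],manip.observe()["joint_pos"])
E
```

```text
[533.50893927 266.26695138   1.2633634 ] [[0.1, 0.3], [0.1, 0.9], [0.4, 0.4], [0.8, 0.4], [0.4, 0.7], [1.6, 0.1]]
(48, 62, 187) [489. 331. 187.]
(23, -40, 172) [579. 276. 172.]
(-145, 0, 40) [490. 128.  40.]
(-327, -40, 84) [473. -58.  84.]
0 [ 0.57670806  0.24334898 -0.20160772  1.68209232  0.0513767   1.2213184
 -1.20751423]
3.141592653589793 [ 0.94880753  0.29564687 -0.66373154  1.66997203  0.1908229   1.2418008
  1.81494351]
1.5707963267948966
4.05 [ 0.18660047  0.39253934 -1.01083593  1.65880345  0.34495326  1.28356392
 -0.89103568]
```

View pics/v_w1.png

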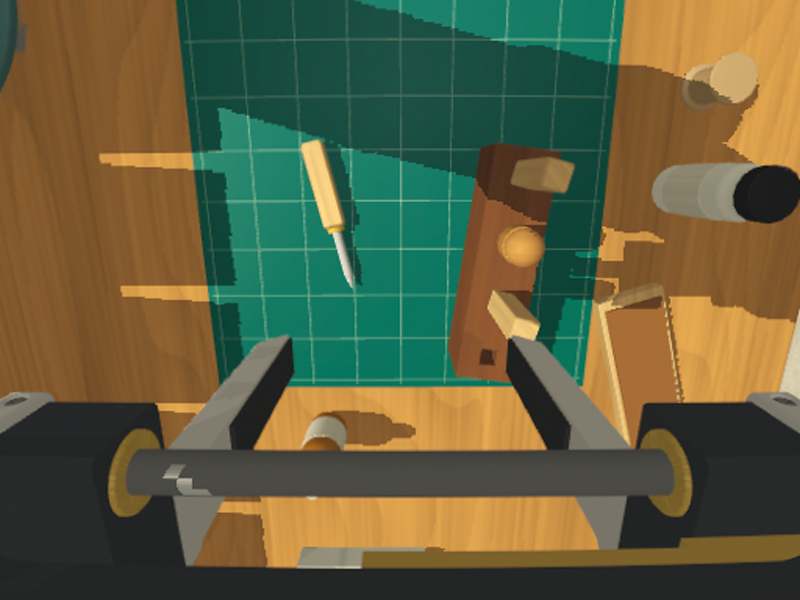

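View pics/v_w2.png

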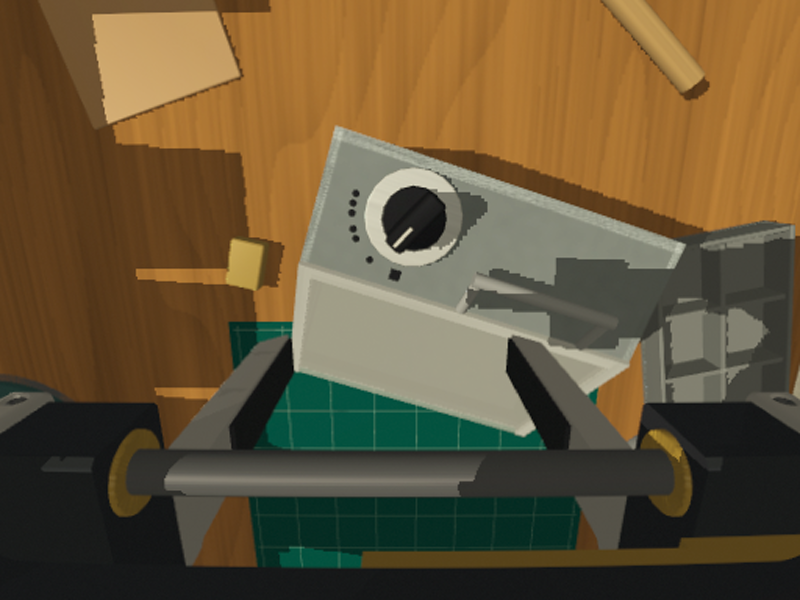

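Wrist views (800x600). Stand: awls at (545,175) and (515,313), burnisher (521,245), empty hole (487,356). Loose awl: (313,145) to point (352,287). Cabinet: dial centre (414,217), pointer at about one dot, square mark (395,275), bar from (475,280) to (615,325). I'll zoom for accurate positions.

Run:
```python
from h import *
import pickle
w1=cv2.imread("pics/raw_w1.png"); w2=cv2.imread("pics/raw_w2.png")
def crop(im,x,y,w,h,k):
    c=cv2.resize(im[y:y+h,x:x+w],None,fx=k,fy=k,interpolation=cv2.INTER_CUBIC)
    for i in range(0,w,10): cv2.putText(c,str(x+i),(i*k,8),0,.28,(255,255,255)); cv2.line(c,(i*k,10),(i*k,14),(0,0,255))
    for i in range(0,h,10): cv2.putText(c,str(y+i),(0,i*k+3),0,.28,(255,255,255))
    return c
a=crop(w1,280,85,100,165,3); b=crop(w1,185,80,60,110,3); 
b=np.vstack([b,np.zeros((495-330,180,3),np.uint8)])
d=crop(w2,180,75,100,165,3)
cv2.imwrite("pics/z1.png",np.hstack([a,b,d]))
c=pickle.load(open("pics/raw_w2.png.pkl","rb")); ct=cam("top"); g=lambda x,y:np.array([110+x/5-.4,140+y/5-.4]); k=1.5625
G=lambda x,y:np.array([x/k-.2,y/k-.2])
obs=[(c,G(337,127),(90,130,150)),(c,G(684,245),(90,-130,150)),(c,G(414,217),(48,62,162)),(c,G(522,435),(-145,-130,42))
 ,(ct,g(172,55),(90,-130,150)),(ct,g(42,410),(90,130,150)),(ct,g(512,185),(-145,-130,42)),(ct,g(392,520),(-145,130,42))]
for o in (obs[:4],obs[4:],obs):
    p,r=fitpose(o,[500,280,1.3]); print(p,r.tolist())
```

```text
[533.53892713 271.7186272    1.25620553] [[0.5, 1.1], [0.5, 0.2], [0.0, 1.4], [0.0, 0.5]]
[534.12959237 267.37023483   1.25690583] [[0.1, 0.6], [0.6, 0.5], [0.2, 0.3], [0.2, 0.4]]
[533.64117188 271.29973121   1.25667791] [[0.4, 0.6], [0.6, 0.5], [0.0, 1.8], [0.1, 0.3], [1.0, 0.5], [1.7, 0.6], [0.8, 0.1], [0.9, 0.5]]
```

View pics/z1.png

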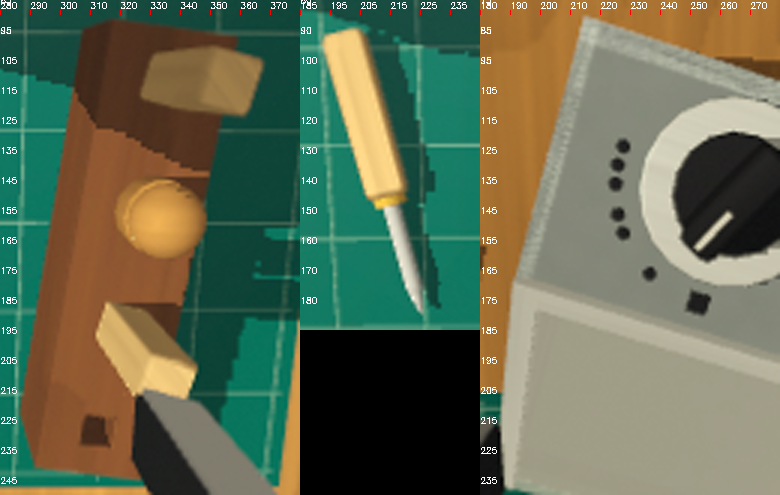

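Run:
```python
from h import *
import pickle
c1=pickle.load(open("pics/raw_w1.png.pkl","rb")); c=pickle.load(open("pics/raw_w2.png.pkl","rb")); ct=cam("top"); cs=cam("scene")
k=1.5625; G=lambda x,y:np.array([x/k-.2,y/k-.2])
Z=lambda x,y:np.array([280+x/3-.33,85+y/3-.33]); Z3=lambda x,y:np.array([180+(x-480)/3-.33,75+y/3-.33]); Z2=lambda x,y:np.array([185+(x-300)/3-.33,80+y/3-.33])
a=1.2567
print("disc",onz(c,Z3(734,192),162), onz(c,G(414,217),162), "topcam disc", onz(ct,(110+126/5-.4,140+338/5-.4),162))
p0,p1=onz(c,Z3(697,247),194),onz(c,Z3(730,215),194); d=p0-p1; yw=np.arctan2(d[1],d[0]); print("pointer",p0,p1,"dial",(a+np.pi-yw+np.pi)%(2*np.pi)-np.pi)
for n,C in (("A",[(213,45),(263,60),(248,115),(203,105)]),("C",[(155,338),(196,372),(184,402),(135,392)])):
    P=np.array([onz(c1,Z(*q),159) for q in C])[:,:2]; e=np.diff(np.vstack([P,P[:1]]),axis=0)
    print(n,P.mean(0),np.hypot(*e.T).round(),np.degrees(np.arctan2(e[:,1],e[:,0])).round())
print("hole",onz(c1,Z(96,431),75),"burn",onz(c1,Z(162,218),116))
print("tops", tri(c1,Z(232,81),cs,G(382,350)),tri(c1,Z(166,375),cs,G(331,388)))
print("awl4",onz(c1,Z2(343,38),10),onz(c1,Z2(421,313),5))
print("bar",onz(c,G(480,278),172),onz(c,G(614,322),172))
for yaw in (a+np.pi-.5,a-.5): 
    for dd in (0,.5): print(yaw,manip.ik([489,331,366],down(yaw+dd)))
```

```text
disc [489.00549114 337.99229196 162.        ] [489.44981025 337.98111452 162.        ] topcam disc [489.00854865 331.73230399 162.        ]
pointer [476.3757312  323.66678781 194.        ] [486.80502143 333.77564663 194.        ] dial 0.486902337761272
A [ 603.85638403 -175.21114968] [18. 19. 16. 20.] [ -15. -101.  168.   85.]
C [ 589.02398893 -283.11502312] [21. 13. 20. 22.] [ -39. -107.  168.   74.]
hole [ 580.90221993 -341.71291998   75.        ] burn [ 594.72910066 -229.62671639  116.        ]
tops (array([ 603.74767873, -175.17452401,  159.15712116]), np.float64(0.3337663895023926)) (array([ 588.36932557, -282.46616294,  159.30061933]), np.float64(0.16084772980161485))
awl4 [ 412.41939188 -145.92016508   10.        ] [ 447.0446615  -291.53873473    5.        ]
bar [533.84525447 298.1827362  172.        ] [629.0578917  266.59183199 172.        ]
3.8982926535897935 [ 0.20917134  0.75854728 -1.27302735  1.71359365  0.76155476  1.26290094
  1.08461308]
3.8982926535897935 [ 0.12398127  0.63670363 -1.08455234  1.71576906  0.60787358  1.16898965
  1.69656059]
0.7566999999999999 [-0.07346579  0.50123391 -0.76141217  1.72151639  0.38641149  1.07519731
 -1.77493854]
0.7566999999999999 [-0.00566942  0.5358336  -0.86379315  1.71944459  0.4511507   1.09806033
 -1.32549545]
```

Run:
```python
from h import *
import pickle
a=1.2567; q=down(a-.49)
manip.movep([489,336,415],q); manip.sleep(.3)
im,c=snap("wrist","pics/raw_w3.png"); pickle.dump(c,open("pics/raw_w3.png.pkl","wb"))
s=manip.observe(); print(s["t"],s["tcp_pos"],s["joint_pos"].round(2))
for p in [(489,336,194),(489,336,162)]: print(proj(c,p))
x,y,w,h=150,100,210,200
v=cv2.resize(im[y:y+h,x:x+w],None,fx=3,fy=3,interpolation=cv2.INTER_CUBIC)
for i in range(0,w,20): cv2.putText(v,str(x+i),(i*3,8),0,.3,(0,0,255))
for i in range(0,h,20): cv2.putText(v,str(y+i),(0,i*3+3),0,.3,(0,0,255))
cv2.imwrite("pics/w3.png",v)
```

```text
5.2583 [489.12227457 335.77588553 415.21066142] [-0.06  0.46 -0.79  1.66  0.35  1.17 -1.74]
[255.93291768 214.55554297]
[255.86161137 201.62812818]
```

View pics/w3.png

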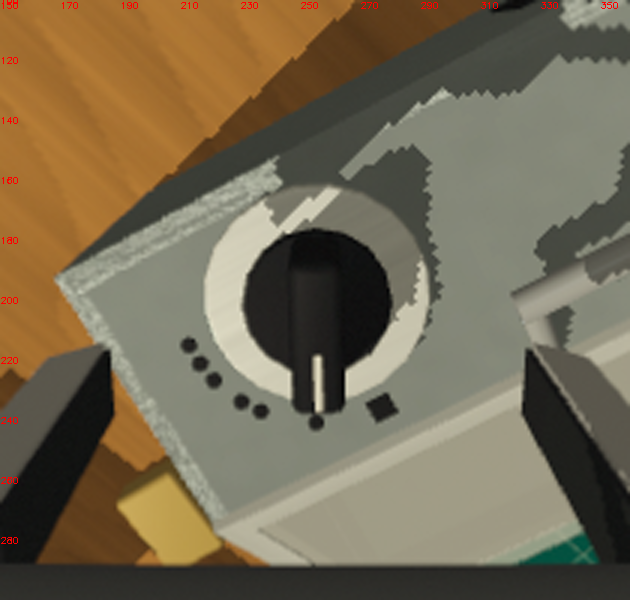

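The view shows the dial's bar vertical at column 256 with its pointer at the one-dot mark, and the disc centre at (256,200). That matches the prediction, so the wrist-based pose holds. Next: turn the dial.

```bash
cat >> h.py <<'E'
CX,CY,CA=533.6,271.3,1.2567
RC=R.from_euler('z',CA).as_matrix()
def cab(l): return RC@np.array(l,float)+[CX,CY,0]
def S(m=""):
    s=manip.observe(); print(m,round(s["t"],1),"tcp",s["tcp_pos"].round(1),"F",s["force"].round(1),"w",round(s["gripper_width"],3),"gf",round(s["grasp_force"],1),"j",s["joint_pos"].round(2)); return s
def turn_dial(d0,d1,yoff=0):
    """grip the dial at joint d0, turn to d1 (tool yaw = CA - d + yoff), let go and rise"""
    x,y,_=cab((48,62,0)); zg=186+180
    manip.move_gripper(.45)
    manip.movep([x,y,zg+50],down(CA-d0+yoff)); manip.move_straight([x,y,zg],100)
    manip.move_gripper(0,25); S("gripped")
    n=int(np.ceil(abs(d1-d0)/.25))
    for d in np.linspace(d0,d1,n+1)[1:]: manip.movep([x,y,zg],down(CA-d+yoff))
    S("turned"); manip.move_gripper(.45); manip.move_straight([x,y,zg+50],150)
E
python3 - <<'E'
from h import *
import pickle
turn_dial(.49,-.02)
im,c=snap("wrist","pics/raw_w4.png"); pickle.dump(c,open("pics/raw_w4.png.pkl","wb")); S()
# white pointer in dark disc
x,y,_=cab((48,62,0)); m=np.zeros(im.shape[:2],np.uint8); u=proj(c,(x,y,194)); cv2.circle(m,tuple(int(i) for i in u),40,255,-1)
g=im.min(2); print(u)
n,l,st,ce=cv2.connectedComponentsWithStats(((g>110)&(m>0)).astype(np.uint8))
for i in range(1,n):
    if st[i][4]>8:
        pts=np.argwhere(l==i)[:,::-1]; P=np.array([onz(c,p,194)[:2] for p in pts]); w,v=np.linalg.eigh(np.cov(P.T)); d=v[:,1]
        if d@(P.mean(0)-[x,y])<0:d=-d
        ang=np.arctan2(d[1],d[0]); b=P.mean(0)-[x,y]; ang2=np.arctan2(b[1],b[0])
        f=lambda t:(CA+np.pi-t+np.pi)%(2*np.pi)-np.pi
        print(st[i],ce[i].round(),w.round(1),"dial",f(ang),f(ang2))
E
```

```text
gripped 7.6 tcp [489.4 336.3 366.2] F [-1.7 -0.4  2.9] w 0.149 gf 24.9 j [-0.08  0.51 -0.76  1.71  0.39  1.08 -1.77]
turned 8.5 tcp [489.7 336.  366.2] F [0.3 0.2 4.2] w 0.144 gf 25.0 j [-0.01  0.55 -0.87  1.71  0.46  1.1  -1.33]
 9.6 tcp [489.4 335.8 415.3] F [-0.1 -0.1 -0.6] w 0.456 gf 0.0 j [ 0.02  0.5  -0.91  1.66  0.42  1.19 -1.28]
[256.51642343 214.47817653]
[ 216  174   71   81 1981] [249. 226.] [137.6 352.8] dial -0.818876866701796 0.4821662171804171
[258 175  34  23 178] [280. 187.] [ 3.2 55.7] dial 2.2756113857363047 -2.4905532360437483
[281 203  11  11  63] [286. 207.] [3.8 5.7] dial -2.540739158350071 -1.8568779558357864
[293 212   4   4  10] [294. 214.] [0.5 0.6] dial -0.526365092216535 -1.61093004216709
[254 219   3  19  43] [255. 229.] [ 0.3 18. ] dial 0.022511115236502732 0.061224968738791574
```

```bash
cat >> h.py <<'E'
def bar(phi,r=214): return cab((-145+r*np.cos(.666+phi),-40,40+r*np.sin(.666+phi)))
YB=CA-np.pi/2
def flap_move(p0,p1,n=11,strength=20,up=5,yaw=YB):
    up=np.array([0,0,180+up]); q=down(yaw)
    manip.move_gripper(.3)
    manip.movep(bar(p0)+up+[0,0,60],q); manip.move_straight(bar(p0)+up,100)
    manip.move_gripper(0,strength); S("bar gripped")
    for p in np.linspace(p0,p1,n+1)[1:]: manip.move_straight(bar(p)+up,130)
    S("moved"); manip.move_gripper(.3); manip.move_straight(bar(p1)+up+[0,0,60],150)
E
python3 - <<'E'
from h import *
for y in (YB,YB+np.pi): 
    for p in (0,1,2.2): print(y,p,manip.ik(bar(p)+[0,0,185],down(y)))
flap_move(0,2.24)
S(); snap("scene","pics/raw_s5.png"); snap("top","pics/raw_t5.png")
t=cv2.imread("pics/raw_t5.png")[130:270,100:380]; s=cv2.imread("pics/raw_s5.png")[80:340,150:400]
cv2.imwrite("pics/s5.png",np.vstack([cv2.resize(t,(600,300)),cv2.resize(s,(288,300)) if 0 else cv2.copyMakeBorder(cv2.resize(s,(288,300)),0,0,0,312,0)]))
E
```

```text
-0.31409632679489663 0 [-0.14505855  0.54207951 -0.49535151  1.59609423  0.28249915  1.07534411
 -2.6005528 ]
-0.31409632679489663 1 [ 0.25835856  0.26355266 -0.60135338  1.79375964  0.16337973  1.13406621
 -2.28121562]
-0.31409632679489663 2.2 [ 0.62386929  0.37346966 -0.61779802  2.0800324   0.30643208  0.77620554
 -2.06756618]
2.8274963267948965 0 [ 0.23358636  0.78893542 -1.14881541  1.58328551  0.7456943   1.26672398
  0.21700552]
2.8274963267948965 1 [ 0.71963035  0.49426959 -1.27096296  1.78213512  0.49913123  1.24331263
  0.56966755]
2.8274963267948965 2.2 [ 1.02927144  0.5999713  -1.16604356  2.0698522   0.69832415  0.93944663
  0.73394543]
bar gripped 12.5 tcp [579.  281.8 358.1] F [2.2 5.4 4.5] w 0.095 gf 20.0 j [-0.14  0.54 -0.5   1.59  0.29  1.08 -2.6 ]
moved 17.8 tcp [462.7 -76.2 273.9] F [ 4.5  6.6 -5. ] w 0.106 gf 20.0 j [ 0.42  0.35 -0.37  2.09  0.19  0.73 -1.96]
 18.9 tcp [462.3 -77.  334.5] F [-0.5  0.1 -0.9] w 0.302 gf 0.0 j [ 0.45  0.25 -0.39  2.05  0.13  0.87 -1.9 ]
```

View pics/s5.png

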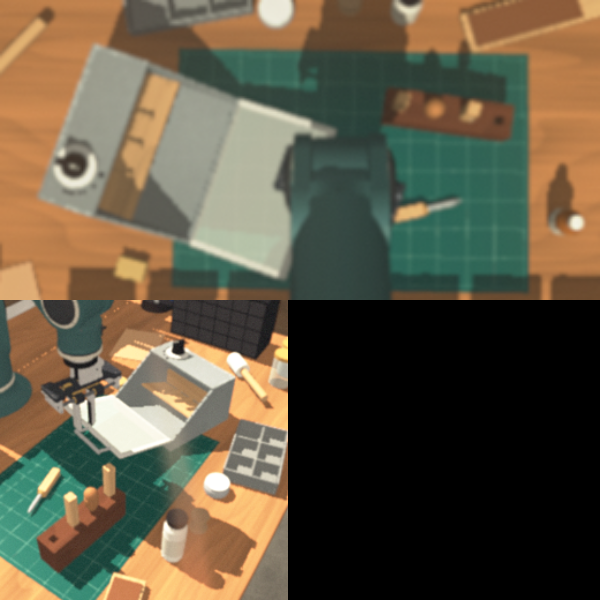

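Flap is fully down with a clear view of the rack; the awls are untouched. Taking a cleaner look at the stand and the loose awl.

Run:
```python
from h import *
import pickle
manip.move_straight([462,-77,420],200)
manip.movep([500,-350,430],down(np.pi/2)); manip.sleep(.2)
im,c=snap("wrist","pics/raw_w6.png"); pickle.dump(c,open("pics/raw_w6.png.pkl","wb")); S()
for p in [(603.8,-175.2,159),(588.4,-282.5,159),(412,-146,10),(447,-291,5)]: print(proj(c,p).round(1))
ct=cam("top"); print("dye",onz(ct,(365,234),50))
def crop(x,y,w,h,k):
    v=cv2.resize(im[y:y+h,x:x+w],None,fx=k,fy=k,interpolation=cv2.INTER_CUBIC)
    for i in range(0,w,20): cv2.putText(v,str(x+i),(i*k,8),0,.3,(255,255,255)); cv2.line(v,(i*k,10),(i*k,14),(0,0,255))
    for i in range(0,h,20): cv2.putText(v,str(y+i),(0,i*k+3),0,.3,(255,255,255))
    return v
cv2.imwrite("pics/w6.png",crop(140,10,260,200,3))
```

```text
21.8 tcp [ 500.1 -349.8  430. ] F [-0.4  0.5 -0.2] w 0.301 gf 0.0 j [ 0.9   0.4  -0.44  1.61  0.18  1.17  0.41]
[387.9 -15.5]
[357.4 122.7]
[187.   9.]
[218.5 124.7]
dye [ 411.9341022  -467.82279929   50.        ]
```

View pics/w6.png

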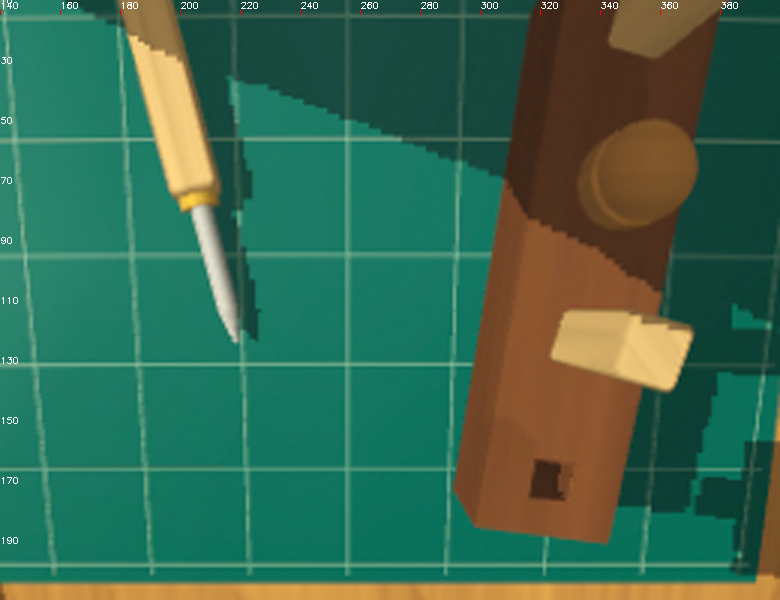

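Awl C's top face is (637,311),(693,328),(672,390),(615,372) in the crop and the awl4 point is at (237,343). Awl4 has not moved. Computing, and checking reachability.

```bash
cat >> h.py <<'E'
def W_stand(psi):  # awl frame: z up the awl, x = heading
    return R.from_euler('z',psi)
def W_lay(): # z=(-cos20,0,sin20), x=(-sin20,0,-cos20) in cab
    c,s=np.cos(np.radians(20)),np.sin(np.radians(20))
    z=RC@[-c,0,s]; x=RC@[-s,0,-c]; return R.from_matrix(np.c_[x,np.cross(z,x),z])
def grip(dt,flip=0): # tool rotation in awl frame; tool z = x sin dt - z cos dt; closing along y
    z=np.array([np.sin(dt),0,-np.cos(dt)]); y=np.array([0,1.,0])*(-1 if flip else 1)
    return R.from_matrix(np.c_[np.cross(y,z),y,z])
def tcp(W,pt,s,G,off=4):
    """TCP pose for an awl with frame W, point at pt, gripped s from the point"""
    r=W*G; z=r.as_matrix()[:,2]
    return np.array(pt)+W.as_matrix()[:,2]*s-(180-off)*z, R2q(r)
E
python3 - <<'E'
from h import *
import pickle
c=pickle.load(open("pics/raw_w6.png.pkl","rb"))
Z=lambda x,y:np.array([140+x/3-.33,10+y/3-.33])
P=np.array([onz(c,Z(*q),159) for q in [(637,311),(693,328),(672,390),(615,372)]])[:,:2]; e=np.diff(np.vstack([P,P[:1]]),axis=0)
print(P.mean(0),np.hypot(*e.T).round(1),np.degrees(np.arctan2(e[:,1],e[:,0])).round(1)); print("pt",onz(c,Z(237,343),6),"hole",onz(c,Z(547,478),75),"burn",onz(c,Z(640,172),116))
lo=np.array([-2.81,-.39,-1.27,.06,-1.19,.19,-2.82]);hi=np.array([2.81,2.02,1.25,2.57,4.33,2,2.82])
f=lambda q:"none" if q is None else str(round(min((q-lo).min(),(hi-q).min()),2))+" "+str(q.round(2))
for psi in (-.25,np.pi-.25):
  for fl in (0,1):
    for dt in (.3,.44,.6):
      G=grip(dt,fl); print(psi,fl,dt)
      for xy in ((603.8,-175.2),(588.4,-282.5)): print("  st",f(manip.ik(*tcp(W_stand(psi),[*xy,9],128,G))), f(manip.ik(*tcp(W_stand(psi),[*xy,109],128,G))))
      for y in (-78,78): print("  lay",f(manip.ik(*tcp(W_lay(),cab((64,y,19)),128,G))),f(manip.ik(*tcp(W_lay(),cab((64-115,y,19+42)),128,G))))
E
```

```text
[ 589.02661152 -285.75379763] [17.5 18.5 18.2 18.2] [ -15.6 -103.9  163.4   73.9]
pt [ 447.38641514 -290.02294748    6.        ] hole [ 579.96345928 -340.62720172   75.        ] burn [ 594.66182386 -230.64921791  116.        ]
-0.25 0 0.3
  st 0.41 [ 0.75  0.47 -0.65  1.91  0.53  0.6   1.12] 0.53 [ 0.84  0.35 -0.74  1.82  0.37  0.79  1.26]
  st 0.43 [ 0.94  0.52 -0.67  1.84  0.47  0.62  1.36] 0.54 [ 1.    0.4  -0.73  1.76  0.33  0.8   1.48]
  lay 0.15 [ 0.73  0.93 -0.91  2.   -0.71  0.34  0.49] 0.41 [ 0.89  0.76 -0.81  2.04 -0.76  0.6   0.59]
  lay 0.06 [-0.99  1.04  1.07  2.39  4.27  1.66  1.1 ] 0.09 [ 1.02  0.63 -0.91  2.4  -1.1   0.49  0.95]
-0.25 0 0.44
  st 0.21 [ 0.72  0.41 -0.59  2.02  0.65  0.4   0.99] 0.39 [ 0.85  0.28 -0.73  1.93  0.39  0.58  1.23]
  st 0.22 [ 0.96  0.47 -0.64  1.95  0.52  0.41  1.31] 0.4 [ 1.05  0.34 -0.74  1.87  0.3   0.59  1.5 ]
  lay 0.15 [ 0.63  0.82 -0.84  1.99 -0.53  0.34  0.22] 0.38 [ 0.82  0.67 -0.79  2.03 -0.62  0.57  0.39]
  lay none 0.18 [ 0.94  0.51 -0.91  2.39 -0.99  0.45  0.73]
-0.25 0 0.6
  st 0.02 [ 0.71  0.38 -0.56  2.13  1.25  0.21  0.38]
[... 3430 characters left out ...]
 0.38 [ 0.71  0.9  -0.62  1.22  0.44  1.62  1.41] 0.23 [ 0.71  0.81 -0.65  1.13  0.41  1.77  1.43]
  lay 0.03 [ 0.76  0.96 -1.05  1.98  0.12  0.31  2.79] 0.02 [ 1.09  0.96 -1.22  2.03  0.23  0.51  2.8 ]
  lay none 0.06 [ 0.78  0.44 -0.72  2.39 -1.13  0.54 -2.29]
2.891592653589793 1 0.6
  st 0.23 [ 0.57  0.97 -0.65  1.15  0.38  1.77  1.27] 0.08 [ 0.57  0.88 -0.68  1.08  0.35  1.92  1.28]
  st 0.19 [ 0.66  0.99 -0.6   1.07  0.44  1.81  1.42] 0.04 [ 0.66  0.91 -0.63  1.    0.42  1.96  1.44]
  lay 0.21 [ 0.69  0.9  -1.06  1.95  0.44  0.41  2.4 ] 0.01 [ 0.94  0.76 -1.08  2.01  0.11  0.53  2.81]
  lay 0.03 [ 0.36  0.52 -0.71  2.29 -1.11  0.22 -2.6 ] 0.02 [ 0.03  0.27 -0.01  2.39 -1.17  0.65 -2.4 ]
```

```bash
cat >> h.py <<'E'
def slipcheck(im0,im1,uv,h=22,m=18):
    u,v=[int(round(t)) for t in uv]
    t=im0[max(v-h,0):v+h,u-h:u+h]; w=im1[max(v-h-m,0):v+h+m,u-h-m:u+h+m]
    r=cv2.matchTemplate(w,t,cv2.TM_CCOEFF_NORMED); _,s,_,l=cv2.minMaxLoc(r)
    return round(s,2),(l[0]-m,l[1]-min(m,max(v-h,0)))
def lay(y,s,G,x=64,z=19,gap=2.5,im0=None,psi=None):
    W=W_lay(); ax=W.as_matrix()[:,2]; up=-W.as_matrix()[:,0]; P=cab((x,y,z))
    manip.movep(*tcp(W,P+115*ax+[0,0,70],s,G)); manip.move_straight(tcp(W,P+115*ax+6*up,s,G)[0],150); 
    st=S("prelay"); im,c=snap("wrist","pics/last_pre.png")
    if im0 is not None:
        pt,q=tcp(W,P+115*ax+6*up,s,G)
        print("slip",[slipcheck(im0,im,proj(c,P+115*ax+6*up+d*ax)) for d in (145,128)])
    return W,ax,up,P
def lay2(y,s,G,x=64,z=19,gap=2.5):
    W=W_lay(); ax=W.as_matrix()[:,2]; up=-W.as_matrix()[:,0]; P=cab((x,y,z))
    print("hit",manip.move_straight(tcp(W,P+2*ax+6*up,s,G)[0],90,f_stop=12)); S("in")
    print("hit",manip.move_straight(tcp(W,P+1*ax+gap*up,s,G)[0],40,f_stop=10)); S("down")
    manip.move_gripper(.33); st=S("released")
    z=q2R(st["eef_rot"]).as_matrix()[:,2]; manip.move_straight(st["tcp_pos"]-90*z,150)
def pick_stand(xy,psi,s,G):
    W=W_stand(psi); P=np.array([*xy,9.])
    manip.move_gripper(.4); manip.movep(*tcp(W,P+[0,0,75],s,G)); manip.move_straight(tcp(W,P,s,G)[0],110)
    manip.move_gripper(0,40); S("gripped"); manip.move_straight(tcp(W,P+[0,0,105],s,G)[0],150); S("lifted")
    im,c=snap("wrist","pics/last_lift.png"); return im
E
python3 - <<'E'
from h import *
G=grip(.40,0)
im=pick_stand((589.0,-285.8),-.265,128,G)
lay(-78,128,G,im0=im)
E
```

```text
gripped 24.5 tcp [ 522.9 -268.   299.5] F [-1.3 -0.5  4.4] w 0.21 gf 40.0 j [ 0.93  0.48 -0.61  1.92  0.48  0.46  1.34]
lifted 25.3 tcp [ 522.6 -267.9  403.2] F [ 0.4 -0.3 -0.7] w 0.21 gf 40.0 j [ 1.05  0.36 -0.75  1.83  0.32  0.67  1.47]
prelay 27.4 tcp [518.  -29.8 228.1] F [0.8 0.7 0.4] w 0.211 gf 39.9 j [ 0.8   0.68 -0.77  2.03 -0.71  0.58  0.47]
slip [(0.69, (0, -6)), (0.77, (0, 0))]
```

Run:
```python
import cv2,numpy as np
from h import *
st=manip.observe(); c=cam("wrist",st); G=grip(.4,0); W=W_lay(); ax=W.as_matrix()[:,2]; up=-W.as_matrix()[:,0]; P=cab((64,-78,19))+115*ax+6*up
a=cv2.imread("pics/last_lift.png"); b=cv2.imread("pics/last_pre.png")
for d in (0,66,150):
    u=proj(c,P+d*ax); print(d,u)
    if abs(u).max()<600: [cv2.drawMarker(i,tuple(int(k) for k in u),(0,0,255),0,8) for i in (a,b)]
cv2.imwrite("pics/pp.png",np.hstack([a[:,100:420],b[:,100:420]]))
```

```text
0 [255.7926552  140.77609392]
66 [255.92784211 181.569032  ]
150 [256.22915037 272.9920846 ]
```

View pics/pp.png

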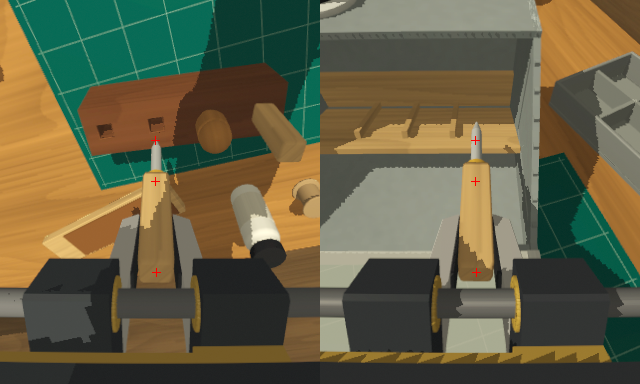

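The awl shifted between lift and pre-lay: point from row 140 to 123, shoulder from 172 to 163, handle end about unchanged. It slipped by pitch and/or slide, so I'll solve for that.

```bash
cat >> h.py <<'E'
def slip_fit(st,G,s,dv_pt,dv_sh,off=4):
    """pitch e (about W y at the grip) and slide d along the awl axis from image row shifts of the point and shoulder"""
    c=cam("wrist",st); Wr=q2R(st["eef_rot"])*G.inv(); M=Wr.as_matrix(); g=st["tcp_pos"]+(180-off)*(Wr*G).as_matrix()[:,2]
    def pos(e,d,a): return g+(Wr*R.from_euler('y',e)).as_matrix()@[0,0,a-s+d]
    f=lambda p:[proj(c,pos(*p,a))[1]-proj(c,pos(0,0,a))[1]-dv for a,dv in ((0,dv_pt),(66,dv_sh))]
    return least_squares(f,[0,0],x_scale=[.1,10]).x
E
python3 - <<'E'
from h import *
st=S(); e=slip_fit(st,grip(.4),128,-17,-9); print(np.degrees(e[0]),e[1])
E
```

```text
27.4 tcp [518.1 -29.8 228.4] F [-0.8  0.8 -0.3] w 0.209 gf 39.9 j [ 0.8   0.68 -0.77  2.03 -0.71  0.58  0.47]
8.180325598118056 -0.2033937962242849
```

Run:
```python
from h import *
G=R.from_euler('y',-np.radians(8.2))*grip(.4); print(G.as_matrix()[:,2])
W=W_lay(); ax=W.as_matrix()[:,2]; up=-W.as_matrix()[:,0]; P=cab((64,-78,19))
p0=cv2.imread("pics/last_pre.png")
manip.move_straight(tcp(W,P+115*ax+10*up,128,G)[0],80,orientation=tcp(W,P,128,G)[1])
st=S(); im,c=snap("wrist","pics/last_pre2.png"); print("slip",[slipcheck(p0,im,(256,v)) for v in (140,190)])
lay2(-78,128,G)
# look at it from where we are
manip.sleep(.3); im,c=snap("wrist","pics/lay1.png"); u=[proj(c,P+d*ax) for d in (0,66,150)]; print(u)
for k in u: cv2.drawMarker(im,tuple(int(round(t)) for t in k),(0,0,255),0,8)
cv2.imwrite("pics/lay1v.png",im[:,80:430])
```

```text
[ 0.51680697  0.         -0.85610196]
 27.9 tcp [523.9 -10.9 249. ] F [ 0.7 -0.  -1.5] w 0.212 gf 39.9 j [ 0.66  0.57 -0.66  2.02 -0.62  0.59  0.3 ]
slip [(0.78, (0, -17)), (0.99, (0, 0))]
hit False
in 29.4 tcp [556.4  88.2 206.3] F [ 0.6  1.2 -0.2] w 0.211 gf 39.9 j [ 0.44  0.69 -0.65  1.97 -0.63  0.41  0.21]
hit False
down 29.7 tcp [556.2  88.2 202.3] F [-0.4 -0.5 -0.9] w 0.214 gf 39.9 j [ 0.44  0.69 -0.65  1.97 -0.63  0.4   0.21]
released 30.1 tcp [556.2  88.5 202.5] F [-0.7  0.   0.2] w 0.332 gf 0.0 j [ 0.44  0.69 -0.65  1.97 -0.63  0.4   0.21]
[array([256.54832555, 121.68207709]), array([256.68526005, 155.9248252 ]), array([256.93105749, 218.10850389])]
```

View pics/lay1v.png

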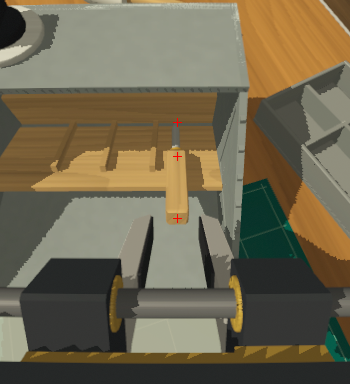

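Awl lies well in the rightmost groove: handle end at (177,216), point near (177,122), both on their predicted marks. Next awl A.

```bash
cat >> h.py <<'E'
def shift(a,b,v,u=256,w=9,h=8,m=25):
    t=a[v-h:v+h,u-w:u+w]; r=cv2.matchTemplate(b[v-h-m:v+h+m,u-w-3:u+w+3],t,cv2.TM_CCOEFF_NORMED); _,s,_,l=cv2.minMaxLoc(r); return round(s,2),l[1]-m
E
python3 - <<'E'
from h import *
st=manip.observe(); manip.move_straight(st["tcp_pos"]+[0,-60,120],200)
G=grip(.40); im=pick_stand((603.7,-175.3),-.21,128,G)
lay(-26,128,G)
b=cv2.imread("pics/last_pre.png"); sh=[shift(im,b,v) for v in (172,200,146)]; print(sh)
cv2.imwrite("pics/pp2.png",np.hstack([im[90:300,170:340],b[90:300,170:340]]))
if sh[0][0]>.6 and abs(sh[0][1])<=2:
    lay2(-26,128,G); manip.sleep(.2); snap("wrist","pics/lay2.png")
E
```

```text
gripped 34.7 tcp [ 536.8 -161.2  299.5] F [ 0.1 -0.5  3.1] w 0.227 gf 38.7 j [ 0.69  0.41 -0.54  1.99  0.5   0.43  1.18]
lifted 35.5 tcp [ 536.4 -161.   403.2] F [-0.3 -0.2 -0.8] w 0.226 gf 38.7 j [ 0.82  0.28 -0.68  1.9   0.31  0.64  1.35]
prelay 37.4 tcp [468.6 -13.7 228.1] F [-0.6 -0.6 -0.6] w 0.208 gf 40.0 j [ 0.8   0.6  -0.75  2.16 -0.87  0.56  0.62]
[(0.4, -3), (0.92, 16), (0.31, 22)]
```

Run:
```python
import cv2,numpy as np
for f in ("last_lift","last_pre"):
    im=cv2.imread(f"pics/{f}.png"); 
    print(f); 
    for v in range(104,200,4): print(v," ".join("%3d,%3d,%3d"%tuple(int(x) for x in im[v:v+4,u-1:u+2].reshape(-1,3).mean(0)) for u in (242,250,256,262,270)))
```

```text
last_lift
104  30, 48, 78  30, 48, 77  30, 47, 77  31, 48, 77  30, 48, 77
108  30, 48, 78  30, 48, 78  31, 48, 77  31, 47, 77  30, 48, 77
112  31, 48, 77  30, 47, 76  30, 47, 75  30, 46, 75  30, 47, 75
116  30, 47, 75  29, 45, 72  30, 46, 74  29, 46, 74  29, 46, 74
120  29, 46, 74  28, 44, 70  29, 46, 75  28, 46, 75  29, 45, 74
124  31, 47, 76  29, 44, 71  29, 45, 73  28, 45, 73  31, 48, 79
128  31, 48, 78  30, 47, 75  29, 48, 76  31, 48, 78  31, 50, 81
132  32, 51, 83  32, 51, 84  32, 51, 83  32, 51, 84  32, 51, 83
136  32, 51, 83  32, 50, 82  32, 50, 82  32, 50, 81  32, 50, 81
140  32, 49, 82  32, 51, 82  55, 71, 92  46, 63, 88  32, 51, 82
144  31, 49, 78  32, 49, 77 101,114,118  90,102,108  38, 53, 56
148  49, 61, 24  60, 74, 33 108,120,122 106,117,119  53, 64, 12
152  53, 64, 12  61, 75, 30 109,120,122 102,114,113  53, 64, 12
156  53, 64, 12  58, 72, 24 109,121,122 101,113,111  53, 64, 12
160  53, 64, 12  53, 65, 13 109,121,122 102,114,112  58, 71, 23
164  58, 71, 23  58, 71, 23 108,121,123 101,113,111  50, 72, 52
168  52, 66, 26  60, 92, 92  57,110,139  60,107,133  45, 88,129
17
[... 1290 characters left out ...]
  74, 85, 82  75, 85, 82  76, 85, 83  76, 85, 82  76, 86, 84
160  76, 85, 82  75, 85, 82  77, 86, 83  75, 85, 82  76, 86, 84
164  88,100, 97  78, 89, 87 113,126,128  80, 90, 88  95,107,105
168 137,153,150 140,157,155 132,148,151 140,156,153 139,155,152
172 138,154,151 146,162,161 133,148,151 140,156,153 139,155,152
176 137,153,150 144,160,160 133,148,151 138,154,151 139,155,152
180 138,155,151 145,161,161 124,147,154 137,153,150 141,156,154
184 137,154,152  92,145,174  63,130,167  96,140,163 141,157,153
188 121,154,167  90,155,193  82,141,179  86,149,186 140,155,153
192 116,155,172  90,155,194  83,143,180  86,149,187 131,149,149
196 111,157,179  90,155,194  83,144,181  86,149,187 121,142,145
```

Run:
```python
from h import *
st=S(); e=slip_fit(st,grip(.4),128,22,14); print(np.degrees(e[0]),e[1]); e=slip_fit(st,grip(.4),128,24,14); print(np.degrees(e[0]),e[1])
# scene view of held awl for a check
c=cam("scene"); im,_=snap("scene","pics/raw_s7.png")
Wr=q2R(st["eef_rot"])*grip(.4).inv(); g=st["tcp_pos"]+176*(q2R(st["eef_rot"]).as_matrix()[:,2])
A=(Wr*R.from_euler('y',e[0])).as_matrix()[:,2]
pts=[g+A*(d-128+e[1]) for d in (0,66,150)]; u=[proj(c,p) for p in pts]; print(u)
v=im.copy()
x,y,w,h=180,110,180,130
v=cv2.resize(v[y:y+h,x:x+w],None,fx=4,fy=4,interpolation=cv2.INTER_CUBIC)
for k in u: cv2.drawMarker(v,tuple(int(t) for t in (k-[x,y])*4),(0,0,255),0,10)
cv2.imwrite("pics/s7.png",v)
```

```text
37.4 tcp [468.7 -13.7 228.4] F [-0.5  0.4 -0.2] w 0.215 gf 40.0 j [ 0.8   0.6  -0.75  2.16 -0.87  0.56  0.62]
-9.893238417999354 4.308833621248794
-11.423845119823612 1.441156958455257
[array([297.39512761, 174.08731516]), array([285.27771843, 172.0167351 ]), array([268.36514034, 169.13789532])]
```

View pics/s7.png

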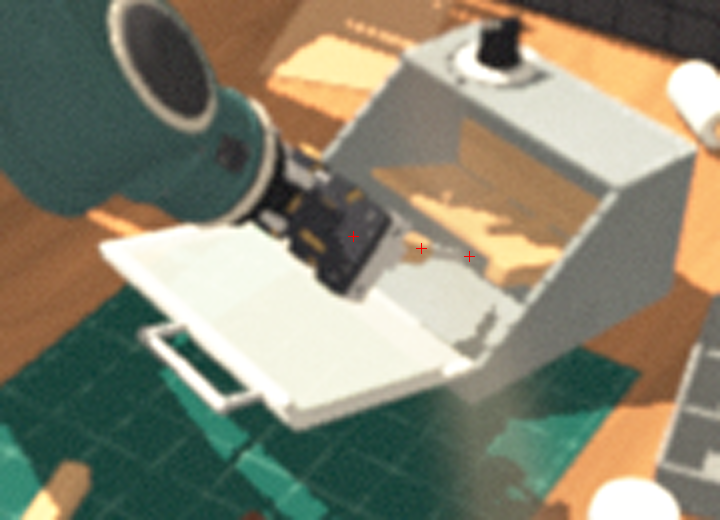

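The scene view shows the shoulder at (421,246) and the tip near (470,256), agreeing with the fitted nose-down 10° pitch. Correcting for that and laying.

Run:
```python
from h import *
G=R.from_euler('y',np.radians(10.5))*grip(.4); s=125; y=-26
W=W_lay(); ax=W.as_matrix()[:,2]; up=-W.as_matrix()[:,0]; P=cab((64,y,19))
for d,h in ((115,10),(60,6),(2,6),(1,3)): print(manip.ik(*tcp(W,P+d*ax+h*up,s,G)))
p0=cv2.imread("pics/last_pre.png")
manip.move_straight(tcp(W,P+115*ax+12*up,s,G)[0],60,orientation=tcp(W,P,s,G)[1])
S(); im,c=snap("wrist","pics/last_pre2.png"); print("shift",shift(p0,im,186), proj(c,P+115*ax+12*up), proj(c,P+181*ax+12*up))
for v in range(140,196,4): print(v," ".join("%3d,%3d,%3d"%tuple(int(x) for x in im[v:v+4,u-1:u+2].reshape(-1,3).mean(0)) for u in (242,250,256,262,270)))
```

```text
[ 0.93855056  0.75562175 -0.83899215  2.16070891 -0.95566687  0.58557767
  0.81303291]
[ 0.86313379  0.85012442 -0.88633665  2.14978231 -1.01445292  0.44877321
  0.85222342]
[ 0.78639736  0.95553416 -0.9447025   2.12185652 -1.0691342   0.30748715
  0.89250467]
[ 0.7867888   0.96447607 -0.94427     2.12101484 -1.06889834  0.30257716
  0.89925837]
 38.0 tcp [464.  -27.7 207.2] F [0.1 1.  0.6] w 0.207 gf 40.0 j [ 0.94  0.75 -0.84  2.16 -0.95  0.59  0.81]
shift (0.69, 0) [255.98978106 162.97394126] [256.17975936 194.99498963]
140  60, 96,120  60, 96,120  60, 94,115  60, 94,116  60, 93,114
144  58, 89,109  57, 89,110  58, 89,110  57, 89,109  57, 88,108
148  52, 91,118  52, 91,118  53, 91,118  53, 91,118  53, 91,118
152  54, 93,119  54, 93,120  53, 92,119  53, 92,119  54, 92,120
156  54, 93,120  76,131,165  76,132,166  76,130,164  80,137,172
160  52, 90,117  93,160,198  94,161,199  94,161,200  94,161,200
164  54, 92,120  93,159,197 128,153,164  94,160,198  94,160,199
168  93,158,197 107,167,201 146,162,165  97,165,203  97,166,204
172  97,165,204 120,173,202 146,162,166  98,165,204  99,167,205
176  91,157,194 117,165,192 146,162,165  92,154,192  90,155,193
180  83,127,152 115,148,165 140,161,169  83,124,145  83,124,147
184  76, 87, 86  87,142,172  69,141,179  81,126,151  78, 88, 85
188  84,115,129 100,168,208  91,156,194  96,163,202  78, 88, 87
192  87,126,146 101,170,209  92,157,195  96,164,202  75, 88, 91
```

Run:
```python
from h import *
G=R.from_euler('y',np.radians(10.5))*grip(.4); s=125; y=-26
lay2(y,s,G,gap=3); manip.sleep(.3)
im,c=snap("wrist","pics/lay2.png")
W=W_lay(); ax=W.as_matrix()[:,2]
for yy in (-78,-26): print([proj(c,cab((64,yy,19))+d*ax).round(0) for d in (0,66,150)])
hsv=cv2.cvtColor(im,cv2.COLOR_BGR2HSV); m=((hsv[...,0]>9)&(hsv[...,0]<25)&(hsv[...,1]>80)&(hsv[...,2]>120)).astype(np.uint8)
for yy in (-78,-26):
    u=proj(c,cab((64,yy,19))+140*ax).round().astype(int); rows=[v for v in range(u[1]-40,min(u[1]+40,384)) if m[v,u[0]]]
    cols=[x for x in range(u[0]-30,u[0]+30) if m[u[1],x]]; print(yy,u,rows[-1] if rows else None,(cols[0],cols[-1]) if cols else None)
S()
# awl4 still where it was?
im,c=snap("top","pics/raw_t8.png")
a=cv2.imread("pics/raw_t5.png"); x0=cv2.imread("pics/raw_top0.png"); print("d",[np.abs(im[215:240,270:320].astype(int)-q[215:240,270:320]).mean().round(1) for q in (a,x0)])
```

```text
hit False
in 39.5 tcp [496.   70.9 162.5] F [ 0.3 -0.  -0.2] w 0.213 gf 40.0 j [ 0.78  0.95 -0.94  2.12 -1.08  0.31  0.9 ]
hit False
down 39.8 tcp [495.9  71.  159.1] F [-1.6 -0.3 -0.5] w 0.211 gf 40.0 j [ 0.78  0.96 -0.94  2.12 -1.08  0.31  0.91]
released 40.2 tcp [495.9  71.2 159.3] F [ 0.1  0.7 -0.9] w 0.329 gf 0.0 j [ 0.78  0.96 -0.94  2.12 -1.08  0.31  0.91]
[array([296., 153.]), array([303., 174.]), array([318., 216.])]
[array([256., 153.]), array([257., 174.]), array([257., 216.])]
-78 [316 209] 223 (302, 329)
-26 [257 209] 222 (245, 267)
 41.3 tcp [472.5  -0.7 207.4] F [ 0.6 -0.2 -0.3] w 0.33 gf 0.0 j [ 0.9   0.77 -0.87  2.16 -0.99  0.53  0.8 ]
d [np.float64(20.3), np.float64(15.7)]
```

```bash
cat >> h.py <<'E'
def find_awl4(f):
    im,c=snap("wrist",f); b,g,r=[im[...,i].astype(int) for i in range(3)]
    m=((r-g>-6)&(r>60)).astype(np.uint8); m=cv2.morphologyEx(m,cv2.MORPH_OPEN,np.ones((2,2)))
    n,l,st,ce=cv2.connectedComponentsWithStats(m); best=None
    for i in range(1,n):
        if not 300<st[i][4]<6000: continue
        P=np.argwhere(l==i)[:,::-1]; X=np.array([onz(c,p,10)[:2] for p in P]); mu=X.mean(0)
        w,v=np.linalg.eigh(np.cov(X.T)); d=v[:,1]; t=(X-mu)@d; L=np.ptp(t)
        if not(110<L<175 and 330<mu[0]<540 and -420<mu[1]<-80): continue
        # handle: saturated wood
        hs=cv2.cvtColor(im,cv2.COLOR_BGR2HSV)[P[:,1],P[:,0]]; wood=hs[:,1]>75; H=X[wood]
        if (H.mean(0)-mu)@d<0: d=-d
        t=(X-mu)@d; w2,v2=np.linalg.eigh(np.cov(H.T)); dh=v2[:,1]*np.sign(v2[:,1]@d)
        print("cand",st[i],"L",L.round(1),"mu",mu.round(1),"pt",(mu+d*t.min()).round(1),"end",(mu+d*t.max()).round(1),"yaw",np.degrees(np.arctan2(d[1],d[0])).round(1),"handle c",H.mean(0).round(1),"yawh",np.degrees(np.arctan2(dh[1],dh[0])).round(1),"Lh",np.ptp(H@dh).round(1),"Wh",np.ptp(H@[-dh[1],dh[0]]).round(1))
E
python3 - <<'E'
from h import *
st=manip.observe(); manip.move_straight(st["tcp_pos"]+[0,-60,150],250)
manip.movep([450,-230,430],down(np.pi/2)); manip.sleep(.2); S()
find_awl4("pics/raw_w9.png")
E
```

```text
43.5 tcp [ 450.  -229.8  429.5] F [ 0.7 -0.1  0.3] w 0.331 gf 0.0 j [ 0.94  0.22 -0.6   1.86  0.14  1.1   0.28]
cand [ 223  105   33  100 1168] L 145.8 mu [ 426.6 -198.6] pt [ 447.9 -286.3] end [ 413.5 -144.7] yaw 103.6 handle c [ 423.6 -187.3] yawh 103.9 Lh 91.0 Wh 21.5
```

Run:
```python
from h import *
yaw=np.radians(103.7); d=np.array([np.cos(yaw),np.sin(yaw),0]); P=np.array([447.2,-290.5,10])
q=down(yaw); 
if manip.ik([423,-193,202],q) is None: q=down(yaw-np.pi)
qs=[down(yaw),down(yaw-np.pi)]; J=manip.observe()["joint_pos"]
q=min(qs,key=lambda k:np.abs(manip.ik([423,-193,202],k)-J).max())
g=P+98*d; g[2]=202.5; sh=np.array([15,-60,0])
manip.move_gripper(.4); manip.movep(g+[0,0,60],q); manip.move_straight(g,100,f_stop=12); manip.move_gripper(0,30); S("grip")
manip.move_straight(g+[0,0,15],80); manip.move_straight(g+[0,0,15]+sh,120); manip.move_straight(g+sh+[0,0,.5],60,f_stop=12); manip.move_gripper(.4); S("rel")
manip.move_straight(g+sh+[0,0,80],200)
manip.movep([460,-290,430],down(np.pi/2)); manip.sleep(.2); find_awl4("pics/raw_w10.png"); S()
lo=np.array([-2.81,-.39,-1.27,.06,-1.19,.19,-2.82]);hi=np.array([2.81,2.02,1.25,2.57,4.33,2,2.82])
f=lambda k:"none" if k is None else str(round(min((k-lo).min(),(hi-k).min()),2))+" "+str(k.round(2))
x=np.array([0,0,-1.]); W=R.from_matrix(np.c_[x,np.cross(d,x),d]); Wl=W_lay(); ax=Wl.as_matrix()[:,2]
for fl in (0,1):
  for dt in (55,65):
    G=grip(np.radians(dt),fl); print(fl,dt,"pick",f(manip.ik(*tcp(W,P+sh,120,G,14))),f(manip.ik(*tcp(W,P+sh+[0,0,150],120,G,14))))
    for y in (26,78): print("   lay",y,[f(manip.ik(*tcp(Wl,cab((64,y,19))+k*ax+[0,0,h],120,G,14))) for k,h in ((115,70),(115,6),(0,2))])
```

```text
grip 45.8 tcp [ 424.2 -195.4  202.9] F [-0.6  0.2  8.2] w 0.21 gf 30.0 j [ 0.79  0.51 -0.5   2.12  0.43  0.61  0.22]
rel 47.6 tcp [ 438.9 -255.2  202.6] F [-0.3  1.   0.7] w 0.401 gf 0.0 j [ 0.87  0.56 -0.49  2.03  0.43  0.65  0.34]
cand [ 226  104   33  102 1166] L 147.7 mu [ 439.7 -258.1] pt [ 461.4 -347.6] end [ 426.6 -204.1] yaw 103.6 handle c [ 436.7 -246.5] yawh 103.8 Lh 137.0 Wh 21.5
 49.1 tcp [ 459.9 -289.9  429. ] F [ 0.1 -0.1 -0.2] w 0.402 gf 0.0 j [ 1.    0.3  -0.59  1.77  0.18  1.13  0.35]
0 55 pick 0.27 [-0.06  0.59  0.17  2.3   1.47  0.49  2.04] 0.19 [ 1.04  0.42 -1.08  2.24  1.26  1.03  2.51]
   lay 26 ['0.42 [ 0.55  0.29 -0.85  2.11 -0.01  0.69 -0.57]', '0.36 [ 0.48  0.41 -0.79  2.16  0.13  0.55 -0.66]', '0.31 [ 0.23  0.59 -0.76  2.04  0.42  0.5  -1.07]']
   lay 78 ['0.35 [ 0.6   0.2  -0.92  2.21 -0.09  0.66 -0.55]', '0.31 [ 0.48  0.34 -0.83  2.26  0.07  0.5  -0.68]', '0.25 [ 0.19  0.54 -0.77  2.14  0.44  0.44 -1.17]']
0 65 pick 0.34 [ 0.96  0.75 -0.91  2.23  1.51  0.94  2.33] 0.05 [-0.68  0.34  1.02  2.22  0.18  0.52 -2.77]
   lay 26 ['0.39 [ 0.46  0.33 -0.88  2.05  
[... 471 characters left out ...]
73  0.57 -1.13  2.15  0.52  0.63  2.13]', '0.31 [ 0.23  0.59 -0.77  2.04  0.43  0.5   2.06]']
   lay 78 ['0.1 [ 0.8   0.28 -1.17  2.2   0.07  0.67  2.44]', '0.19 [ 0.68  0.44 -1.08  2.25  0.35  0.53  2.21]', '0.24 [ 0.16  0.53 -0.74  2.14  0.4   0.43  2.  ]']
1 65 pick 0.24 [ 0.2   0.53 -0.01  2.26  1.2   0.43 -0.7 ] 0.38 [ 0.69  0.24 -0.55  2.19  0.83  0.75 -0.22]
   lay 26 ['0.08 [ 0.68  0.47 -1.19  2.04  0.48  0.9   2.08]', '0.21 [ 0.57  0.55 -1.06  2.09  0.6   0.79  1.99]', '0.3 [ 0.28  0.72 -0.97  1.96  0.76  0.8   1.73]']
   lay 78 ['0.07 [ 0.69  0.35 -1.2   2.14  0.36  0.84  2.11]', '0.12 [ 0.6   0.52 -1.15  2.19  0.61  0.76  1.89]', '0.46 [ 0.13  0.59 -0.81  2.05  0.6   0.68  1.77]']
```

Run:
```python
from h import *
yaw=np.radians(103.7); d=np.array([np.cos(yaw),np.sin(yaw),0]); P=np.array([461.2,-350.8,10])
x=np.array([0,0,-1.]); W=R.from_matrix(np.c_[x,np.cross(d,x),d]); G=grip(np.radians(62),1); s=120
T=lambda W,p:tcp(W,p,s,G,14)
manip.move_gripper(.4); manip.movep(*T(W,P+[0,0,70])); manip.move_straight(T(W,P+[0,0,.5])[0],90,f_stop=12); S("at")
manip.move_gripper(0,55); S("grip"); manip.move_straight(T(W,P+[0,0,40])[0],60); im,c=snap("wrist","pics/l4a.png")
print([proj(c,P+[0,0,40]+k*d).round(1) for k in (0,66,150)])
manip.move_straight(T(W,P+[0,0,165])[0],150)
Wl=W_lay(); ax=Wl.as_matrix()[:,2]; up=-Wl.as_matrix()[:,0]; Q=cab((64,26,19))
manip.movep(*T(Wl,Q+115*ax+[0,0,70])); manip.move_straight(T(Wl,Q+115*ax+8*up)[0],120); S("pre")
im2,c=snap("wrist","pics/l4b.png")
cv2.imwrite("pics/l4.png",np.hstack([im[:,90:430],im2[:,90:430]]))
```

```text
at 50.8 tcp [ 414.8 -159.2  178.4] F [-4.8  5.6 24. ] w 0.397 gf 11.3 j [ 0.38  0.5  -0.25  2.27  1.31  0.59 -0.78]
grip 51.2 tcp [ 415.1 -159.6  179.1] F [ 0.2  0.3 12.3] w 0.208 gf 65.0 j [ 0.38  0.5  -0.25  2.26  1.31  0.59 -0.78]
[array([257. , 328.3]), array([257.2, 293. ]), array([257.5, 214.1])]
pre 55.8 tcp [454.3 110.9 271.7] F [ 0.6 -0.6 -0.5] w 0.203 gf 55.0 j [ 0.24  0.37 -0.6   2.11  0.16  0.64  2.39]
```

Run:
```python
from h import *
G=grip(np.radians(62),1); st=S(); c=cam("wrist",st); Wr=q2R(st["eef_rot"])*G.inv(); M=Wr.as_matrix(); hc=st["tcp_pos"]+191.5*q2R(st["eef_rot"]).as_matrix()[:,2]
pr=[proj(c,hc+M[:,2]*(k-107)) for k in (0,66,150)]; print("pred",pr)
for f in ("l4a","l4b"):
    im=cv2.imread(f"pics/{f}.png"); print(f)
    for v in range(190,350,6): print(v," ".join("%3d,%3d,%3d"%tuple(int(x) for x in im[v:v+4,u-1:u+2].reshape(-1,3).mean(0)) for u in (242,250,256,262,270)))
a=cv2.imread("pics/l4.png"); [cv2.drawMarker(a,(int(p[0])-90+o,int(p[1])),(0,0,255),0,8) for p in pr for o in (0,340)]; cv2.imwrite("pics/l4v.png",a)
```

```text
55.8 tcp [454.4 110.9 271.9] F [-0.1 -0.1 -0.1] w 0.205 gf 55.0 j [ 0.24  0.37 -0.6   2.11  0.16  0.64  2.39]
pred [array([254.88437118, 303.69580443]), array([254.66611527, 265.33082678]), array([254.20739772, 183.75235658])]
l4a
190  83,136,170  85,140,175  82,134,168  83,137,171  81,132,166
196  81,133,167  82,135,169  80,132,165  81,133,166  78,129,162
202  81,133,167  79,131,164  80,131,165  81,134,167  78,129,161
208  81,133,167  77,129,161  80,132,165  81,134,167  77,128,161
214  81,134,167  78,129,162  80,132,165  82,135,168  77,128,160
220  81,134,166  78,129,162  80,132,165  83,135,169  77,127,159
226  81,133,167  79,129,162  80,132,165  83,136,170  79,130,164
232  80,132,166  79,130,164  80,132,165  82,136,170  78,128,159
238  79,130,163  79,131,164  80,132,165  82,137,171  72,117,146
244  77,128,161  80,132,165  80,132,164  82,137,171  69,109,135
250  98,158,193 103,165,199 120,189,227 135,211,244 103,155,170
256 132,202,226 142,221,255 140,217,255 145,225,255 105,152,133
262 127,192,201 144,223,255 140,217,255 146,226,255 103,146,107
268 120,175,154 146,225,255 140,217,2
[... 1890 characters left out ...]
  75, 85, 84  67, 76, 75  84, 94, 96  77, 87, 86  61, 69, 67
292  47, 52, 53  46, 52, 53  47, 52, 53  46, 52, 53  47, 52, 53
298  63, 70, 71  63, 70, 71  63, 69, 71  62, 69, 71  63, 70, 71
304  85, 96, 99  86, 96, 99  87, 96, 99  87, 96,100  87, 97,101
310  77, 86, 88  77, 86, 88  78, 85, 88  78, 86, 88  77, 86, 88
316  56, 80, 95  48, 71, 85  64, 89,104  59, 84, 99  48, 72, 87
322  68,123,158  66,120,155  66,119,154  65,118,153  63,116,150
328  68,123,159  67,122,158  68,122,158  67,122,157  36, 66, 88
334  62,113,147  59,107,139  57,104,135  40, 73, 97  38, 70, 92
340  38, 69, 92  38, 69, 92  37, 70, 93  37, 69, 92  38, 69, 92
346  38, 68, 91  38, 69, 92  38, 69, 92  37, 69, 92  38, 70, 92
```

View pics/l4v.png

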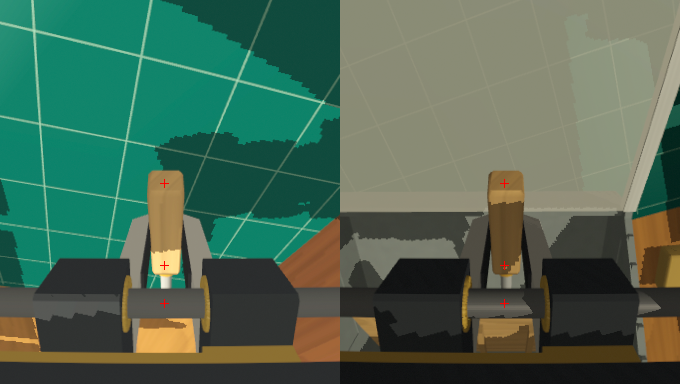

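No slip: handle end and shoulder sit at the same rows (171 and 274) in both views, near the predicted marks. Laying with the true grip parameters.

Run:
```python
from h import *
G=grip(np.radians(62),1); s=107; off=-11.5; W=W_lay(); ax=W.as_matrix()[:,2]; up=-W.as_matrix()[:,0]; Q=cab((62,26,19.7))
T=lambda a,h:tcp(W,Q+a*ax+h*up,s,G,off)[0]
manip.move_straight(T(115,10),120); S("pre")
print("hit",manip.move_straight(T(1,6),90,f_stop=10)); S("in")
print("hit",manip.move_straight(T(0,2),40,f_stop=8)); S("down")
manip.move_gripper(.33); S("rel")
st=manip.observe(); z=q2R(st["eef_rot"]).as_matrix()[:,2]
manip.move_straight(st["tcp_pos"]-30*z+40*(RC@[-1,0,0])*.5,100); st=manip.observe()
manip.move_straight(st["tcp_pos"]+[0,0,130]+60*(RC@[-1,0,0]),200)
manip.movep([*cab((-150,0,0))[:2],400],down(CA)); manip.sleep(.3); S()
im,c=snap("wrist","pics/lay3.png")
hsv=cv2.cvtColor(im,cv2.COLOR_BGR2HSV)
for y in (-78,-26,26):
    P=cab((64,y,19)); print(y,[proj(c,P+d*ax).round() for d in (0,66,150)])
    # transverse profile at two stations (handle s=145 and shoulder s=72) : positions of light wood against dark
    for d in (145,154,160):
        vals=[]
        for o in range(-24,25,4):
            u=proj(c,P+d*ax+RC@[0,o,0]+10*up).round().astype(int); vals.append(tuple(int(k) for k in hsv[u[1],u[0]]))
        print("  ",d,[f"{a}/{b}/{e}" for a,b,e in vals])
```

```text
pre 56.2 tcp [456.5 117.7 295.2] F [-0.2 -0.7 -1.3] w 0.208 gf 55.0 j [ 0.25  0.34 -0.62  2.09  0.13  0.69  2.4 ]
hit False
in 57.6 tcp [489.1 217.9 252.1] F [ 0.7 -0.2  0. ] w 0.211 gf 55.0 j [-0.01  0.5  -0.54  1.97  0.26  0.64  2.14]
hit False
down 57.9 tcp [488.9 217.7 247.6] F [-0.4  0.7 -0.8] w 0.208 gf 55.0 j [-0.01  0.51 -0.54  1.97  0.26  0.63  2.14]
rel 58.3 tcp [489.  218.  247.9] F [-0.4  0.4  0.4] w 0.332 gf 0.0 j [-0.02  0.51 -0.54  1.97  0.26  0.63  2.14]
 62.4 tcp [487.3 128.5 400. ] F [ 0.2 -0.4  0.8] w 0.326 gf 0.0 j [-1.21  0.36  1.09  1.94 -0.36  1.06 -0.28]
-78 [array([325., -13.]), array([327.,  41.]), array([329., 115.])]
   145 ['43/25/71', '37/25/91', '36/29/122', '36/26/160', '18/140/133', '18/140/137', '18/140/133', '18/140/162', '19/131/206', '19/137/196', '38/26/157', '38/29/105', '36/26/159']
   154 ['45/29/71', '38/23/90', '34/23/90', '35/27/115', '36/25/162', '18/110/114', '18/142/106', '18/143/109', '18/142/108', '18/140/170', '36/24/162', '35/27/161', '34/22/161']
   160 ['40/32/72', '37/26/87', '38/31/91', '38/31/91', '40/25/90', '38/28/108', '37/27
[... 603 characters left out ...]
36/25/163', '36/25/162', '37/27/162', '38/25/162', '36/24/162', '36/25/163', '36/22/161']
26 [array([233., -14.]), array([233.,  41.]), array([232., 115.])]
   145 ['35/27/161', '36/26/159', '36/26/159', '36/26/159', '19/137/188', '20/131/213', '19/132/206', '19/132/212', '19/131/206', '38/26/158', '34/25/156', '36/26/158', '40/26/89']
   154 ['37/27/162', '36/22/159', '36/24/159', '36/26/158', '18/140/169', '20/130/219', '19/132/215', '19/130/220', '19/132/215', '34/25/156', '34/25/156', '37/27/158', '38/24/158']
   160 ['36/25/161', '36/24/160', '36/24/160', '36/24/160', '19/102/142', '18/133/163', '18/136/159', '18/135/166', '38/26/159', '37/27/158', '36/26/157', '36/26/158', '38/26/157']
```

Run:
```python
from h import *
q=down(CA); y=25
manip.move_gripper(0,10)
manip.movep([*cab((-122,y,0))[:2],320],q); manip.move_straight(cab((-122,y,254)),150,f_stop=10)
print("hit",manip.move_straight(cab((-89,y,254)),40,f_stop=8)); S()
manip.move_straight(cab((-125,y,254)),120); manip.move_straight(cab((-125,y,400)),250)
manip.movep([*cab((-150,0,0))[:2],400],q); manip.sleep(.2)
im,c=snap("wrist","pics/lay4.png"); S()
W=W_lay(); ax=W.as_matrix()[:,2]; up=-W.as_matrix()[:,0]; hsv=cv2.cvtColor(im,cv2.COLOR_BGR2HSV)
for yy in (-78,-26,26):
    P=cab((64,yy,19)); end=[]
    for o in (-4,0,4):
        l=[d for d in np.arange(120,175,.5) if hsv[tuple(proj(c,P+d*ax+RC@[0,o,0]+10*up).round().astype(int)[::-1])][1]>90]; end.append(max(l))
    w=[[o for o in np.arange(-24,25,1) if hsv[tuple(proj(c,P+d*ax+RC@[0,o,0]+10*up).round().astype(int)[::-1])][1]>90] for d in (125,143)]
    print(yy,"end",end,"mid",[(k[0]+k[-1])/2 for k in w])
```

```text
hit False
 65.1 tcp [482.3 194.2 254. ] F [ 0.3 -0.3  0.1] w 0.003 gf 0.0 j [-1.11  0.6   0.86  2.01 -0.62  0.81 -0.2 ]
 66.8 tcp [487.  129.3 399.6] F [-0.1  0.6  0.3] w 0.004 gf 0.0 j [-1.21  0.36  1.09  1.94 -0.37  1.06 -0.28]
-78 end [np.float64(155.5), np.float64(155.5), np.float64(156.0)] mid [np.float64(2.5), np.float64(3.0)]
-26 end [np.float64(155.0), np.float64(155.0), np.float64(155.0)] mid [np.float64(1.5), np.float64(2.0)]
26 end [np.float64(156.0), np.float64(156.0), np.float64(156.0)] mid [np.float64(0.0), np.float64(0.5)]
```

All three awls now lie level with each other, ends within 1 mm. Next: close the flap.

Run:
```python
from h import *
q=down(YB); up=np.array([0,0,185]); p0=2.25
st=manip.observe(); manip.move_straight(st["tcp_pos"]+[0,-20,80],200)
manip.move_gripper(.3); manip.move_j([0.45,.25,-.39,2.05,.13,.87,-1.9]); S("there")
manip.movep(bar(p0)+up+[0,0,50],q); manip.move_straight(bar(p0)+up,90,f_stop=12); manip.move_gripper(0,20); S("grip")
for p in np.linspace(p0,0,12)[1:]: manip.move_straight(bar(p)+up,130)
S("at 0"); print("hit",manip.move_straight(bar(-.03)+up,30,f_stop=12)); S("pressed")
manip.move_gripper(.3); manip.move_straight(bar(0)+up+[0,0,80],150)
manip.movep([489,300,440],down(CA-np.pi/2)); S()
im,c=snap("top","pics/raw_t9.png"); a=cv2.imread("pics/raw_top0.png")
d=np.abs(im.astype(int)-a).mean(2); print("flap region diff", d[165:235,165:205].mean().round(1))
```

```text
there 70.4 tcp [460.7 -80.1 334.1] F [ 0.4 -0.1  0.4] w 0.3 gf 0.0 j [ 0.45  0.25 -0.39  2.05  0.13  0.87 -1.9 ]
grip 71.8 tcp [462.8 -76.3 273.2] F [ 2.6  7.2 -2.3] w 0.095 gf 20.0 j [ 0.42  0.35 -0.37  2.09  0.19  0.73 -1.96]
at 0 77.1 tcp [578.9 281.  356.5] F [ 2.  -0.5 -3.5] w 0.096 gf 20.0 j [-0.13  0.55 -0.51  1.6   0.29  1.08 -2.61]
hit True
pressed 77.4 tcp [579.6 282.8 353.5] F [ 0.8 -1.   1. ] w 0.101 gf 20.0 j [-0.14  0.55 -0.51  1.59  0.3   1.08 -2.61]
 79.0 tcp [488.3 300.1 439.5] F [ 0.3 -1.2 -0.4] w 0.302 gf 0.0 j [-0.15  0.34 -0.58  1.69  0.2   1.17 -2.66]
flap region diff 7.5
```

Run:
```python
from h import *
manip.move_gripper(0,10); b=bar(0); q=down(YB)
manip.movep(b+[0,0,199+45],q); print("hit",manip.move_straight(b+[0,0,199+2],50,f_stop=10)); s=S("press"); print("tip over bar axis",s["tcp_pos"][2]-199-172)
manip.move_straight(b+[0,0,199+60],150)
turn_dial(0.02,1.02)
x,y,_=cab((48,62,0)); manip.movep([x,y,415],down(CA-.49)); manip.sleep(.2)
im,c=snap("wrist","pics/w11.png"); m=np.zeros(im.shape[:2],np.uint8); u=proj(c,(x,y,194)); cv2.circle(m,tuple(int(i) for i in u),40,255,-1)
n,l,st,ce=cv2.connectedComponentsWithStats(((im.min(2)>110)&(m>0)).astype(np.uint8))
for i in range(1,n):
    if 15<st[i][4]<120:
        P=np.array([onz(c,p,194)[:2] for p in np.argwhere(l==i)[:,::-1]]); w,v=np.linalg.eigh(np.cov(P.T)); d=v[:,1]; b=P.mean(0)-[x,y]
        if d@b<0:d=-d
        f=lambda t:(CA+np.pi-t+np.pi)%(2*np.pi)-np.pi
        print(st[i],w.round(1),np.hypot(*b).round(1),"dial",f(np.arctan2(d[1],d[0])),f(np.arctan2(b[1],b[0])))
S()
```

```text
hit True
press 80.9 tcp [578.8 281.  376.5] F [-3.  -1.9 11.1] w 0.007 gf 5.4 j [-0.13  0.53 -0.52  1.58  0.28  1.11 -2.6 ]
tip over bar axis 5.494638226850611
gripped 84.6 tcp [489.6 336.1 366.2] F [ 1.8 -1.4  2.9] w 0.145 gf 24.9 j [-0.02  0.54 -0.85  1.71  0.45  1.1  -1.35]
turned 86.0 tcp [489.1 336.7 366.2] F [-3.1  1.5  6.8] w 0.147 gf 24.9 j [-0.17  0.47 -0.63  1.72  0.31  1.06 -2.23]
 87.9 tcp [489.4 336.2 414.9] F [-0.2 -0.4  0.1] w 0.451 gf 0.0 j [-0.08  0.45 -0.76  1.66  0.33  1.16 -1.73]
```

Run:
```python
from h import *
im=cv2.imread("pics/w11.png"); c=cam("wrist",manip.observe()); x,y,_=cab((48,62,0)); f=lambda t:(CA+np.pi-t+np.pi)%(2*np.pi)-np.pi
u=proj(c,(x,y,194)); m=np.zeros(im.shape[:2],np.uint8); cv2.circle(m,tuple(int(i) for i in u),40,255,-1)
for th in (60,80,95,130,150,170):
    n,l,st,ce=cv2.connectedComponentsWithStats(((im.min(2)>th)&(m>0)).astype(np.uint8))
    for i in range(1,n):
        if 10<st[i][4]<200:
            P=np.array([onz(c,p,194)[:2] for p in np.argwhere(l==i)[:,::-1]]); w,v=np.linalg.eigh(np.cov(P.T)); d=v[:,1]; b=P.mean(0)-[x,y]
            if d@b<0:d=-d
            print(th,st[i],w.round(1),np.hypot(*b).round(1),"dial",f(np.arctan2(d[1],d[0])).round(3),f(np.arctan2(b[1],b[0])).round(3))
# black bar: long axis of the darkest top region via bar sides
for a in np.arange(.7,1.35,.1):
    print(a.round(2),[int(im[tuple(proj(c,(x+r*np.cos(CA+np.pi-a),y+r*np.sin(CA+np.pi-a),194)).round().astype(int)[::-1])].min()) for r in (6,9,12,15,18,20,23)])
```

```text
130 [243 218  11  18  49] [ 0.3 20.7] 11.7 dial 1.0 1.067
130 [266 244  17   9  31] [ 0.2 16.1] 31.6 dial 1.57 0.051
150 [243 219  11  16  44] [ 0.3 19.1] 11.6 dial 1.006 1.062
170 [244 219  10  16  33] [ 0.2 18.6] 11.5 dial 1.011 1.065
0.7 [31, 30, 28, 26, 85, 126, 126]
0.8 [37, 32, 30, 29, 30, 94, 126]
0.9 [155, 38, 50, 31, 32, 98, 128]
1.0 [155, 155, 182, 155, 154, 100, 128]
1.1 [189, 189, 188, 159, 136, 100, 122]
1.2 [159, 146, 36, 37, 36, 51, 33]
1.3 [159, 36, 36, 37, 37, 35, 123]
```

Dial reads 1.00–1.06 (two dots), the flap is shut, and the awls are laid. Moving clear and handing in.

Run:
```python
from h import *
manip.move_straight(manip.observe()["tcp_pos"]+[0,-40,60],150); manip.sleep(.3); S(); print(manip.job_done())
```

```text
88.8 tcp [489.3 296.5 474.4] F [ 0.  -0.  -0.3] w 0.452 gf 0.0 j [ 0.01  0.35 -0.78  1.64  0.26  1.25 -1.62]
the job is handed in; nothing more can be done
None
```

The job is handed in after 89 s: all three awls (two from the stand and the one on the mat) lie on the rack, the flap is shut, and the dial is at two dots; I never touched the burnisher and did not re-check the other bench items afterwards.

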